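Shim the rocking microscope

ROBOT

A 6-joint arm with a two-finger parallel gripper is mounted at the origin on the work surface. World frame = base frame: x ahead of the robot, y to its left, z up, the work surface at z = 0. Lengths are in m, angles in rad, forces in N, time in s.
With the tool pointing down it reaches from about 0.35 to 0.85 m from the base axis. Payload 8.1 kg.
Tool frame: the origin (TCP) lies on the centre line of the jaws, within the pads' length; the fingertips stand 14 mm ahead of it and the grasp point (between the pads) lies 5 mm behind it; z points along the fingers, y is the direction in which the jaws open and shut (so a half turn about z gives the same grasp; the last joint's range is limited). The gripper opens to 93 mm and grips with 3 to 60 N. Pads are 15 mm wide; open, the fingers measure 128 mm over their backs; the gripper's body (75 mm by 188 mm) begins 65 mm behind the grasp point.
Start: joints at [-1.405, 0.13, 1.488, -0, 1.523, -0.085], TCP at [0.149, -0.581, 0.199] pointing down, gripper open.
Joint ranges: [-2.96, 2.96], [-0.89, 2.26], [0.02, 2.5], [-1.34, 4.48], [0, 2.73], [-2.66, 2.66]. Speed limits (rad/s): [2.39, 2.39, 2.79, 3.14, 3.14, 3.14].

INTERFACE

Orientations are given as a rotation vector (axis times angle).
In Python, from plant import robot gives the robot as it stands.
- The arm moves only by the tool jog_arm, never from a script. Its argument "steps" is a list of rows, each a list of 7 numbers: the closure, from 0 (fully open) to 1 (shut), then the shift along the tool's x, y, z in m, then the turn, a rotation vector about the tool's x, y, z in rad. In form: [[jaw, tx, ty, tz, rx, ry, rz], ...]. A call has 1 to 5 rows; each row is the pose to reach, as a shift and turn from the pose measured when the call began, along the tool's axes at that moment; what a row does not reach only later rows make up. A row lasts 1/8 s, in which the tool goes at most 62.5 mm and 10.7 degrees, less where a joint would pass 70% of its speed; a pose out of reach is approached as far as the arm can. A call with a gripper value outside its range is refused whole. The fingers move at their own pace and stop on an object; "force" is the grip in N (left out, the last holds). Time passes only in rows, so rows that repeat a pose let the fingers close. It gives the time, the measured TCP pose, the force and the opening at its end, in the units of the state.
- robot.read_state(): the state, without advancing time (a new reading comes with each control period).
- robot.read_camera(name): name is "scene" or "top" or "wrist"; returns a dict with "image" (420x560x3 uint8, red, green, blue), "mtx" (3x3 intrinsics, pixels), "extrinsics" (4x4, takes a point from camera to world coordinates); the wrist camera has in their place "tool_from_camera" (4x4, takes a point from camera to tool coordinates, whose origin is the TCP and whose axes are the flange's). Camera axes: x right, y down, z forward; pixel columns grow to the right and rows downward; lengths in m; the calibration is good to about 2 mm. A picture is of the moment at which its call begins: read the wrist's pose just before it. There is no depth.
- robot.close_job(): hands the job in, once; it reports no verdict.
The state is a dict: "t": time; "q": joint angles; "dq": joint speeds; "joint_torque": joint torques, N m; "tool_pos": TCP position; "orientation": TCP orientation; "force": force on the tool from outside, world axes, zero at the start; "wrist_torque": the same for the moment, N m; "opening": finger opening in m.
Only numpy, scipy, OpenCV 4.12 (cv2) and the standard library are available. Lean on these libraries where they do the work, as an engineer would, in place of code of your own. Each camera call takes 0.05 s, during which the arm holds its last target.

TASK

The microscope beside the wooden wedge leans and rocks because the foot at one corner has lost its rubber pad. Push the wedge, thin end first, along the bench under that bare foot just far enough that the microscope stands level and no longer rocks, then back away and leave the wedge there. Push only the wedge and never pick it up; do not touch or shove the microscopes and leave the other things where they are.

Things in the scene. Friction and masses are not known exactly. Their poses are not given: they have to be found in the camera images.
- microscope: leaning white microscope, about 1.6 kg, base 184 (x) x 140 (y) x 32 mm, underside 18 mm above its foot plane; 330 mm tall. Origin: base centre in the foot plane; x from stage side (front) to limb side (back), y left, z up. Domed rubber feet at (-68,46), (68,-46), (68,46) mm; bare foot at (-68,-46). Its z axis starts 0.09 rad off vertical, leaning onto the bare foot; shimmed, it is vertical
- bare_foot (a point): lowest point of the bare foot, a steel stud at the base's front right corner, with a domed end (ball radius 22 mm); it is 7 mm shorter than the other feet, so it is on the bench at the start and must be 7 mm above the bench when the microscope stands level
- wedge: plain wooden wedge lying on the bench, 105 long, 50 wide, 60 g, rising straight from 2 mm thick at the thin end to 18 mm at its flat upright back. Origin: centre of its underside; x points to the thin end, z up. It starts before the bare foot, thin end towards it, x within 0.2 rad of the microscope's x. Pushing it in takes a few newtons; it stays where it is left
- wedge_tip (a point): middle of the thin end's lower edge, 52.5 mm ahead of the wedge's origin
- wedge_back (a point): middle of the back face, 9 mm above the bench, 52.5 mm behind the wedge's origin; the place to push
- spare_microscope: a second such microscope with all four feet sound, to the left of the leaning one, same size; leave alone. Origin: centre of the base on the bench
- reagent_bottle: small amber bottle, 42 mm across, 85 mm tall; leave alone. Origin: centre of its underside
- slide_box: blue box of slides, 87 x 97 x 34 mm; leave alone. Origin: centre of its underside
- beaker: glass beaker, 56 mm across, 75 mm tall; leave alone. Origin: centre of its underside
There are look-alikes about, which are no part of the job. There is more than one size of the wedge; the job needs the smallest.

How it is judged:
At the end, for the whole second after the job is handed in: the microscope is upright within 0.012 rad (0.7 deg), carried by the wedge under the bare foot (over 0.3 N); the wedge lies flat on the bench; both at rest, the microscope moved less than 20 mm, the second microscope, bottle, slide box and beaker less than 15 mm (angle between microscope's own z axis and vertical below 0.012 rad and contact force between wedge and microscope above 0.3 N and horizontal distance between bare_foot and wedge below 0.06 m and distance of microscope from where it was at the start of the episode below 0.02 m and linear speed of each of microscope, wedge below 0.01 m/s and height (world z) of wedge below 0.004 m and angle between wedge's own z axis and vertical below 0.06 rad and distance of each of spare_microscope, reagent_bottle, slide_box, beaker from where it was at the start of the episode below 0.015 m and angular speed of microscope below 0.05 rad/s); the robot touches nothing.
It fails at once if the wedge is lifted off the bench or tipped (height (world z) of wedge above 0.012 m or angle between wedge's own z axis and vertical above 0.25 rad).
It fails at once if the robot touches a microscope (over 2 N) (contact force between any of the fingers, the arm and microscope above 2 N or contact force between any of the fingers, the arm and spare_microscope above 2 N).
It fails at once if the leaning microscope is shoved more than 20 mm or tipped (distance of microscope from where it was at the start of the episode above 0.02 m or angle between microscope's own z axis and vertical above 0.16 rad).
It fails at once if a bystander is moved more than 15 mm or tipped (distance of any of spare_microscope, reagent_bottle, slide_box, beaker from where it was at the start of the episode above 0.015 m or angle between any of reagent_bottle, beaker's own z axis and vertical above 0.3 rad or angle between spare_microscope's own z axis and vertical above 0.2 rad).
It also fails if it takes over 42 s, if anything falls off the work surface, if the arm or the gripper's body presses on something with over 40 N, if the wrist force passes 120 N, or if a joint passes its speed limit or range.

## Working session

There is one attempt and no reset: what is moved stays moved. The work goes in short steps, Python scripts to look and compute and a tool call to move; the robot and the scene stay as the last step left them, time stands still between calls to the robot, and variables do not carry over. Pictures are saved under pics/ and viewed, and the job is handed in when it is done.

Besides the shell and the picture viewer there is one more tool, called after "Emit:" in YAML: its name, and indented under it one key for each argument. jog_arm: Moves the arm, as the interface text tells. Its arguments: {"type":"object","properties":{"steps":{"type":"array"},"force":{"type":"number"}},"required":["steps"]}

```bash
mkdir -p pics; python3 - <<'E'
from plant import robot
import cv2,numpy as np
s=robot.read_state();print({k:np.round(v,3) for k,v in s.items()})
for n in("scene","top","wrist"):
    c=robot.read_camera(n);cv2.imwrite(f"pics/{n}0.png",c["image"][:,:,::-1]);np.savez(f"{n}0.npz",**c)
    print(n,c["mtx"],c.get("extrinsics",c.get("tool_from_camera")).round(3))
E
```

```text
{'t': np.float64(0.0), 'q': array([-1.405,  0.131,  1.489, -0.   ,  1.523, -0.085]), 'dq': array([-0.002, -0.001, -0.001, -0.001, -0.001,  0.002]), 'joint_torque': array([ 0.0000e+00, -5.5985e+01, -4.9175e+01,  7.7000e-02,  3.6000e-02,
       -0.0000e+00]), 'tool_pos': array([ 0.149, -0.581,  0.198]), 'orientation': array([-3.115, -0.393,  0.   ]), 'force': array([ 0.216, -0.216,  0.141]), 'wrist_torque': array([-0.02 , -0.058, -0.048]), 'opening': np.float64(0.093)}
scene [[427.00786308   0.         278.97343851]
 [  0.         427.00786308 214.66377688]
 [  0.           0.           1.        ]] [[-0.267  0.791 -0.551  1.179]
 [ 0.964  0.211 -0.163  0.215]
 [-0.012 -0.575 -0.818  1.002]
 [ 0.     0.     0.     1.   ]]
top [[498.00406443   0.         281.93132125]
 [  0.         498.00406443 211.90937248]
 [  0.           0.           1.        ]] [[-0.002 -0.992  0.128  0.359]
 [-1.     0.002 -0.003  0.003]
 [ 0.003 -0.128 -0.992  1.38 ]
 [ 0.     0.     0.     1.   ]]
wrist [[305.5990492    0.         277.63991521]
 [  0.         305.5990492  210.57153928]
 [  0.           0.           1.        ]] [[-0.001 -0.967 -0.253  0.07 ]
 [ 1.    -0.    -0.     0.002]
 [ 0.    -0.253  0.967 -0.186]
 [ 0.     0.     0.     1.   ]]
```

View pics/scene0.png

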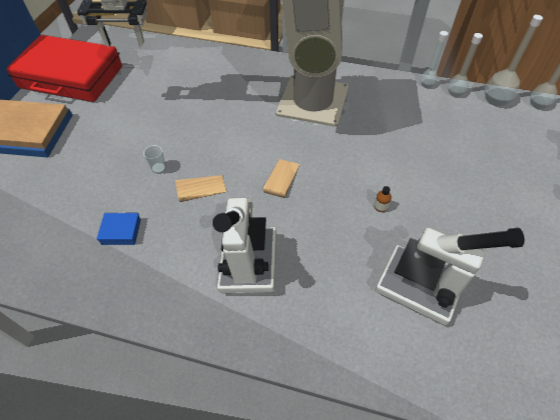

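View pics/top0.png

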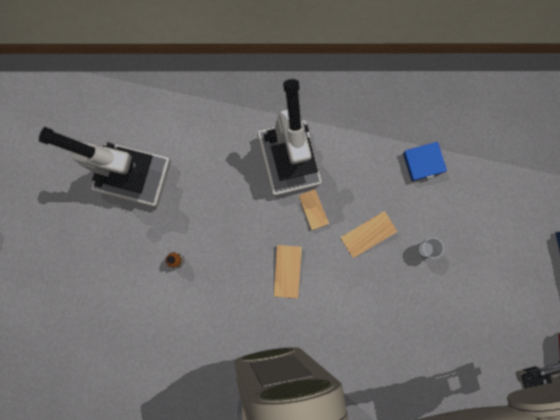

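View pics/wrist0.png

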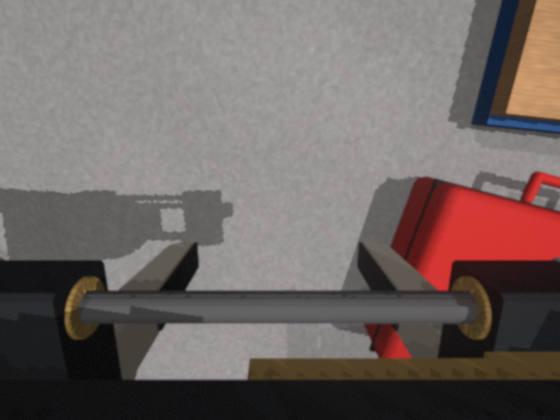

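```bash
cat > h.py <<'E'
import numpy as np,cv2
def ray(c,px,z=0,T=None):
    T=c["extrinsics"] if T is None else T
    d=T[:3,:3]@np.linalg.inv(c["mtx"])@np.array([px[0],px[1],1.]);o=T[:3,3]
    return o+d*(z-o[2])/d[2]
def proj(c,P,T=None):
    T=c["extrinsics"] if T is None else T
    p=np.linalg.inv(T)@np.append(P,1.);u=c["mtx"]@p[:3];return u[:2]/u[2]
def crop(img,x0,y0,x1,y1,s,name):
    i=cv2.resize(img[y0:y1,x0:x1,::-1],None,fx=s,fy=s,interpolation=cv2.INTER_CUBIC)
    cv2.imwrite(name,i)
E
python3 - <<'E'
from h import *
c=np.load("top0.npz")
crop(c["image"],250,120,410,310,4,"x.png") 
crop(c["image"],250,120,410,260,5,"pics/topcrop.png")
s=np.load("scene0.npz");crop(s["image"],150,140,310,300,3.7,"pics/scenecrop.png")
for p in [(314,210),(288,271),(369,234),(300,192),(301,152)]: print(p,ray(c,p).round(3), proj(s,ray(c,p)).round())
E
```

```text
(314, 210) [ 0.542 -0.09   0.   ] [240. 217.]
(288, 271) [ 0.373 -0.017  0.   ] [280. 178.]
(369, 234) [ 0.474 -0.243  0.   ] [199. 189.]
(300, 192) [ 0.593 -0.052  0.   ] [247. 235.]
(301, 152) [ 0.708 -0.055  0.   ] [232. 270.]
```

View pics/topcrop.png

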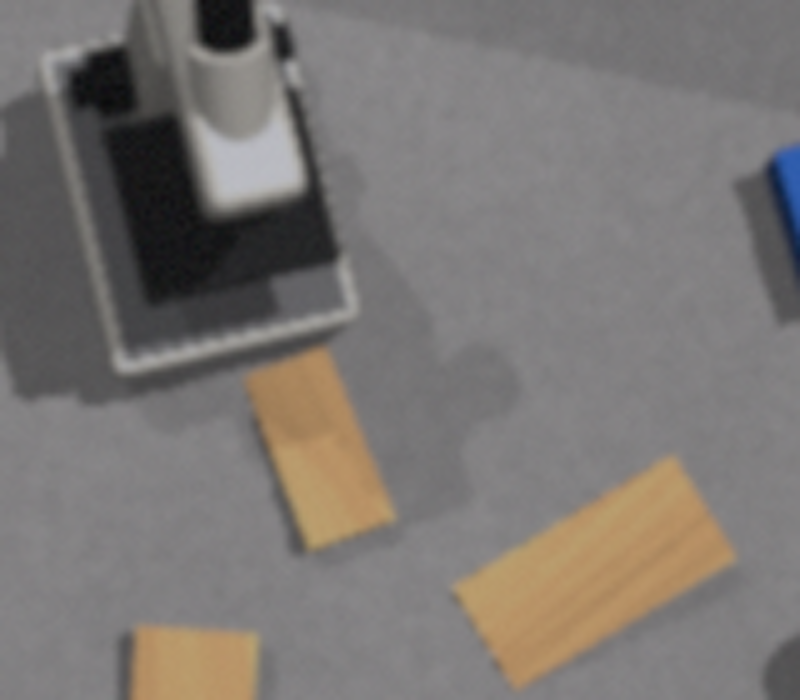

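View pics/scenecrop.png

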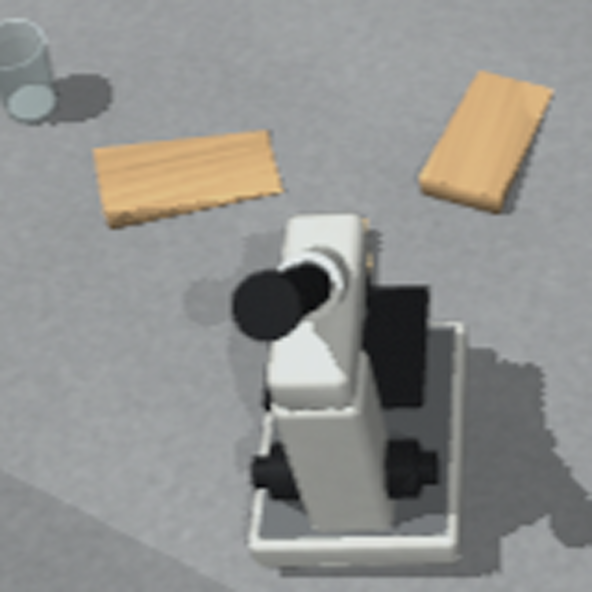

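```bash
python3 - <<'E'
from h import *
c=np.load("top0.npz")
f=lambda p,z:ray(c,(250+p[0]/5-.4,120+p[1]/5-.4),z)
tl=f((246,379),.002);tr=f((325,347),.002);br=f((396,520),.018);bl=f((308,550),.018)
tip=(tl+tr)/2;bk=(br+bl)/2;print(tl,tr,br,bl,"len",np.linalg.norm((tip-bk)[:2]),np.linalg.norm(tl-tr),np.linalg.norm(br-bl))
d=(tip-bk)[:2];print("yaw",np.arctan2(d[1],d[0]),tip,bk)
for z in (.045,.05): 
  FL=f((118,373),z-.0);FR=f((356,312),z-.007);BL=f((43,55),z+.005)
  print(z,FL,FR,BL,"w",np.linalg.norm(FL-FR),"l",np.linalg.norm(FL-BL),"yaws",np.arctan2(*(BL-FL)[[1,0]]),np.arctan2(*(FL-FR)[[1,0]])-np.pi/2)
# other wedges
for q in [[(455,590),(677,457),(737,555),(517,690)]]:
  P=[f(p,.015) for p in q];print([np.linalg.norm(P[i]-P[i-1]) for i in range(4)])
E
```

```text
[ 0.58310647 -0.04811978  0.002     ] [ 0.60121717 -0.09261071  0.002     ] [ 0.50179029 -0.12952455  0.018     ] [ 0.48532879 -0.08094114  0.018     ] len 0.10458565313394622 0.04803582823048846 0.051296479987986365
yaw 0.33989486157977145 [ 0.59216182 -0.07036524  0.002     ] [ 0.49355954 -0.10523284  0.018     ]
0.045 [0.57953841 0.02299664 0.045     ] [ 0.61429935 -0.10730597  0.038     ] [0.75603588 0.06416655 0.05      ] w 0.13504107835364587 l 0.18130449171536767 yaws 0.22916297806579422 0.26069964565573667
0.05 [0.57871108 0.02292262 0.05      ] [ 0.61334685 -0.10689425  0.043     ] [0.7545421  0.06393752 0.055     ] w 0.1345401708928 l 0.1806205081126595 yaws 0.229165389689988 0.26073141150273615
[np.float64(0.0639591300842511), np.float64(0.1442537080717425), np.float64(0.06291899438298844), np.float64(0.14317095672966304)]
```

```bash
cat >> h.py <<'E'
from scipy.spatial.transform import Rotation as R
def goal(yaw,tilt):
    p=np.array([np.cos(yaw),np.sin(yaw),0]);u=np.array([0,0,1.])
    x=np.cos(tilt)*p+np.sin(tilt)*u;z=np.sin(tilt)*p-np.cos(tilt)*u
    return R.from_matrix(np.c_[x,np.cross(z,x),z]),p
def plan(s,pos,yaw,tilt):
    r=R.from_rotvec(s["orientation"]);g,_=goal(yaw,tilt)
    return np.r_[r.inv().apply(np.array(pos)-s["tool_pos"]),(r.inv()*g).as_rotvec()].round(4)
E
python3 - <<'E'
from h import *
from plant import robot
s=robot.read_state()
yaw=.23;_,p=goal(yaw,.35);bk=np.array([.4936,-.1052,0])
pre=bk-.042*p;print(pre)
print("rel",plan(s,[*pre[:2],.199],yaw,.35),plan(s,[*pre[:2],.12],yaw,.35))
E
```

```text
[ 0.45270601 -0.11477506  0.        ]
rel [ 0.41   -0.376  -0.0007 -0.005   0.3499  0.0204] [ 0.41   -0.3759  0.0783 -0.005   0.3499  0.0204]
```

Wedge look-alikes in the top view are at (314,210), (288,271) and (369,234). I choose (314,210): it measures 105 x 50 mm, lies before the leaning microscope's front right corner, and has its thin end towards it. The one at (369,234) is 144 x 64 mm and (288,271) is also larger. The close crop confirms the choice.

Emit:
jog_arm:
  steps:
    - [0.85, 0.05, -0.045, 0, 0, 0, 0]
    - [0.85, 0.09, -0.083, 0, 0, 0.05, 0]
    - [0.85, 0.13, -0.12, 0, 0, 0.15, 0]
    - [0.85, 0.17, -0.157, 0, 0, 0.25, 0.01]
    - [0.85, 0.21, -0.194, 0, 0, 0.35, 0.02]

```text
t: 0.78
tool_pos: [0.3051, -0.3393, 0.1981]
orientation: [-3.029, -0.35, -0.54]
force: [0.1, 0.1, 0.6]
opening: 0.0476
```

```bash
python3 - <<'E'
from h import *
from plant import robot
s=robot.read_state()
print("rel",plan(s,[.4527,-.1148,.199],.23,.35),plan(s,[.4527,-.1148,.10],.23,.35))
E
```

```text
rel [ 0.183  -0.1847  0.0675 -0.0049 -0.0033 -0.0007] [ 0.1488 -0.1842  0.1604 -0.0049 -0.0033 -0.0007]
```

Emit:
jog_arm:
  steps:
    - [0.85, 0.04, -0.04, 0.015, 0, 0, 0]
    - [0.85, 0.08, -0.08, 0.03, 0, 0, 0]
    - [0.85, 0.12, -0.12, 0.045, 0, 0, 0]
    - [0.85, 0.16, -0.16, 0.06, 0, 0, 0]
    - [0.85, 0.17, -0.184, 0.1, -0.005, -0.003, 0]

```text
t: 1.4
tool_pos: [0.4546, -0.1142, 0.1669]
orientation: [-3.036, -0.354, -0.546]
force: [-0.1, 1.2, 0.0]
opening: 0.014
```

```bash
cat > look.py <<'E'
import sys
from h import *
from plant import robot
n=sys.argv[1]
s=robot.read_state();c=robot.read_camera("wrist")
T=np.eye(4);T[:3,:3]=R.from_rotvec(s["orientation"]).as_matrix();T[:3,3]=s["tool_pos"];T=T@c["tool_from_camera"]
np.savez(f"w{n}.npz",image=c["image"],mtx=c["mtx"],extrinsics=T)
cv2.imwrite(f"pics/w{n}.png",c["image"][:,:,::-1])
c=robot.read_camera("top");np.savez(f"t{n}.npz",**c);crop(c["image"],250,120,410,260,5,f"pics/t{n}.png")
print({k:np.round(s[k],4) for k in("t","tool_pos","orientation","force","opening")})
E
python3 look.py 1
```

```text
{'t': np.float64(1.4), 'tool_pos': array([ 0.4546, -0.1142,  0.1669]), 'orientation': array([-3.036 , -0.3537, -0.5457]), 'force': array([-0.1313,  1.243 ,  0.045 ]), 'opening': np.float64(0.014)}
```

View pics/w1.png

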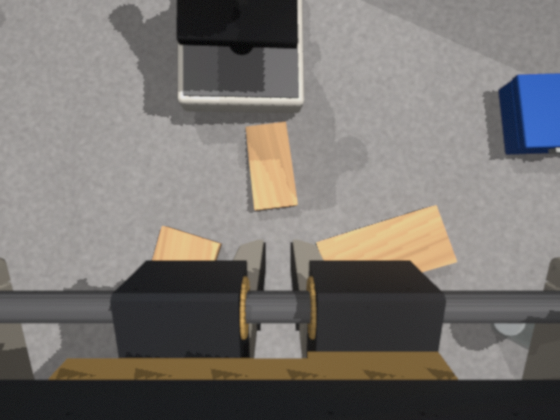

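```bash
python3 - <<'E'
from h import *
c=np.load("w1.npz");crop(c["image"],160,60,320,220,5,"pics/w1c.png")
E
```

```text
(no output)
```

View pics/w1c.png

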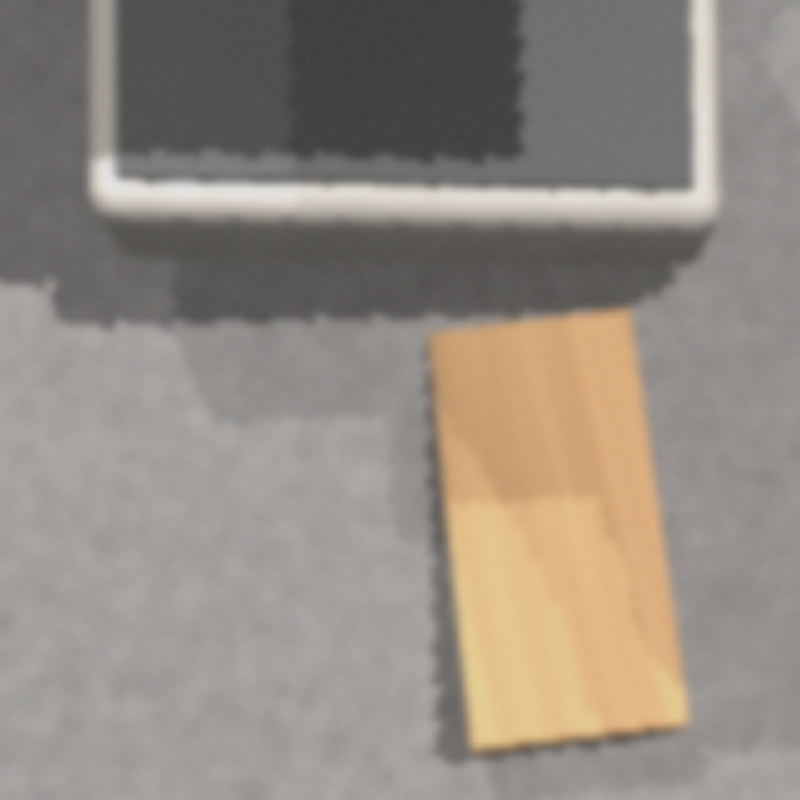

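```bash
python3 - <<'E'
from h import *
c=np.load("w1.npz")
f=lambda p,z:ray(c,(160+p[0]/5-.4,60+p[1]/5-.4),z)
tl=f((431,335),.002);tr=f((632,310),.002);br=f((690,725),.018);bl=f((472,752),.018)
tip=(tl+tr)/2;bk=(br+bl)/2;d=(tip-bk)[:2]
print("len",np.linalg.norm(d),np.linalg.norm(tl-tr),np.linalg.norm(br-bl),"yaw",np.arctan2(d[1],d[0]),tip,bk)
# fit microscope yaw,x,y to rim corners from both cams. Points on outer rim at local z~.045
t=np.load("t1.npz");ft=lambda p:np.array((250+p[0]/5-.4,120+p[1]/5-.4));fw=lambda p:np.array((160+p[0]/5-.4,60+p[1]/5-.4))
obs=[(c,fw((90,205)),(-92,70,45)),(c,fw((720,218)),(-92,-70,45)),(t,ft((118,373)),(-92,70,45)),(t,ft((356,313)),(-92,-70,45)),(t,ft((43,55)),(92,70,45))]
ax=np.array([68,-46,0])/82.1   # tilt axis dir in local (diagonal)
from scipy.optimize import least_squares
def pt(v,P):
    a=np.array([-68,46,0.])
    Rt=R.from_rotvec(np.r_[ax]*v[3]); 
    q=Rt.apply(np.array(P,float)-a)+a
    return R.from_euler('z',v[2]).apply(q/1e3)+[v[0],v[1],0]
# sign: bare foot must be at z=-7
for sg in(1,-1): print(sg,pt([0,0,0,sg*.0905],(-68,-46,7)))
def res(v):
    return np.concatenate([proj(cc,pt(np.r_[v,SG*.0905],P))-u for cc,u,P in obs])
SG=1 if pt([0,0,0,.0905],(-68,-46,7))[2]<.002 else -1
o=least_squares(res,[.68,0,.23]);print(o.x,o.fun.round(1))
ft_=pt(np.r_[o.x,SG*.0905],(-68,-46,7));print("foot",ft_)
for ps in (d/np.linalg.norm(d),np.array([np.cos(.23),np.sin(.23)])):
  w=ft_[:2]-bk[:2];print("from back along",w@ps,"lat(left+)",w@[-ps[1],ps[0]])
E
```

```text
len 0.10543420983919168 0.049835638508986445 0.05027268980032679 yaw 0.3473514474135809 [ 0.5924297  -0.06940362  0.002     ] [ 0.49329227 -0.10529433  0.018     ]
1 [-6.81797424e-02 -4.62657061e-02  8.46864797e-05]
-1 [-0.06747082 -0.04521773  0.01385802]
[ 0.68712845 -0.01691326  0.24050061] [-0.2  0.   0.8  0.5 -0.9 -0.1  1.   0.4 -1.7 -1.3]
foot [ 6.31930976e-01 -7.80870395e-02  8.46864797e-05]
from back along 0.13962046196020678 lat(left+) -0.02161140346770375
from back along 0.1411904952634946 lat(left+) -0.005115682268724028
```

```bash
python3 - <<'E'
from h import *
from plant import robot
s=robot.read_state()
for z in (.10,.06,.02): print("rel",plan(s,[.455,-.108,z],.17,.35))
print(plan(s,[.462,-.1066,.02],.17,.35))
E
```

```text
rel [-0.016  -0.0019  0.0582 -0.026   0.0035  0.059 ]
rel [-0.0295 -0.0017  0.0958 -0.026   0.0035  0.059 ]
rel [-0.0431 -0.0015  0.1334 -0.026   0.0035  0.059 ]
[-0.0364 -0.0013  0.1358 -0.026   0.0035  0.059 ]
```

Emit:
jog_arm:
  steps:
    - [0.85, -0.016, -0.002, 0.05, -0.026, 0.0035, 0.059]
    - [0.85, -0.0295, -0.002, 0.09, -0.026, 0.0035, 0.059]
    - [0.85, -0.039, -0.0015, 0.121, -0.026, 0.0035, 0.059]
    - [0.85, -0.043, -0.0015, 0.133, -0.026, 0.0035, 0.059]
    - [0.85, -0.043, -0.0015, 0.133, -0.026, 0.0035, 0.059]

```text
t: 2.12
tool_pos: [0.4546, -0.1084, 0.0203]
orientation: [-3.054, -0.259, -0.538]
force: [0.2, 0.0, 0.4]
opening: 0.0138
```

```bash
python3 look.py 2;python3 - <<'E'
from h import *
from plant import robot
s=robot.read_state();_,p=goal(.17,0)
for a in (.01,.02,.03,.04): print("rel",plan(s,np.array([.455,-.108,.02])+a*p,.17,.35))
E
```

```text
{'t': np.float64(2.125), 'tool_pos': array([ 0.4546, -0.1084,  0.0203]), 'orientation': array([-3.0535, -0.2589, -0.5383]), 'force': array([0.1893, 0.0496, 0.383 ]), 'opening': np.float64(0.0138)}
rel [ 0.0079 -0.0011  0.0051  0.0014 -0.0017 -0.0001]
rel [ 0.0173 -0.0011  0.0086  0.0014 -0.0017 -0.0001]
rel [ 0.0266 -0.0011  0.012   0.0014 -0.0017 -0.0001]
rel [ 0.036  -0.0012  0.0155  0.0014 -0.0017 -0.0001]
```

View pics/w2.png

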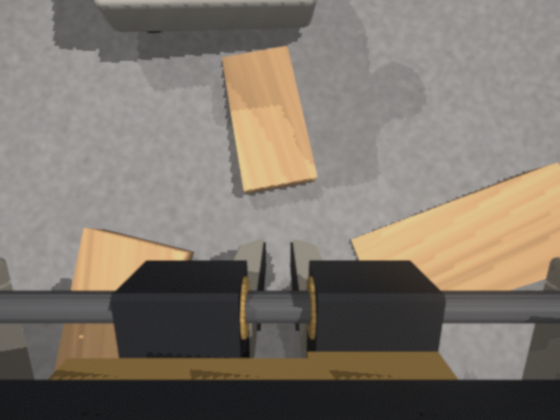

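Wedge at (270,120) is ahead of the fingers (250-310, 250), with its thin end at the base's front edge. I'll push to align its yaw.

Emit:
jog_arm:
  steps:
    - [0.85, 0.008, -0.001, 0.004, 0, -0.002, 0]
    - [0.85, 0.015, -0.001, 0.007, 0, -0.002, 0]
    - [0.85, 0.022, -0.001, 0.0095, 0, -0.002, 0]
    - [0.85, 0.028, -0.001, 0.012, 0, -0.002, 0]
    - [0.85, 0.034, -0.001, 0.0145, 0, -0.002, 0]

```text
t: 2.85
tool_pos: [0.4926, -0.1015, 0.02]
orientation: [-3.055, -0.26, -0.539]
force: [-0.3, 0.2, 0.1]
opening: 0.0138
```

```bash
python3 look.py 3;python3 - <<'E'
from h import *
c=np.load("w3.npz");crop(c["image"],180,0,340,220,3.6,"pics/w3c.png")
E
```

```text
{'t': np.float64(2.85), 'tool_pos': array([ 0.4926, -0.1015,  0.02  ]), 'orientation': array([-3.0551, -0.2602, -0.5393]), 'force': array([-0.2589,  0.1884,  0.1019]), 'opening': np.float64(0.0138)}
```

View pics/w3.png

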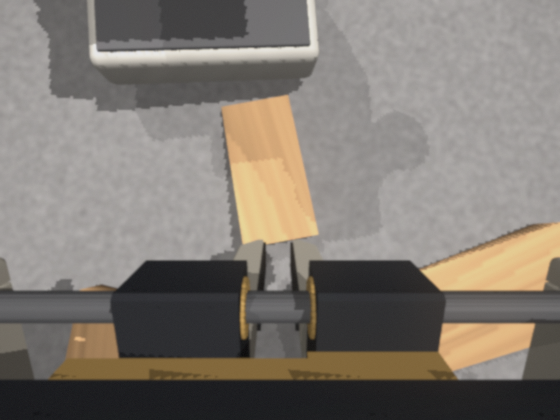

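View pics/w3c.png

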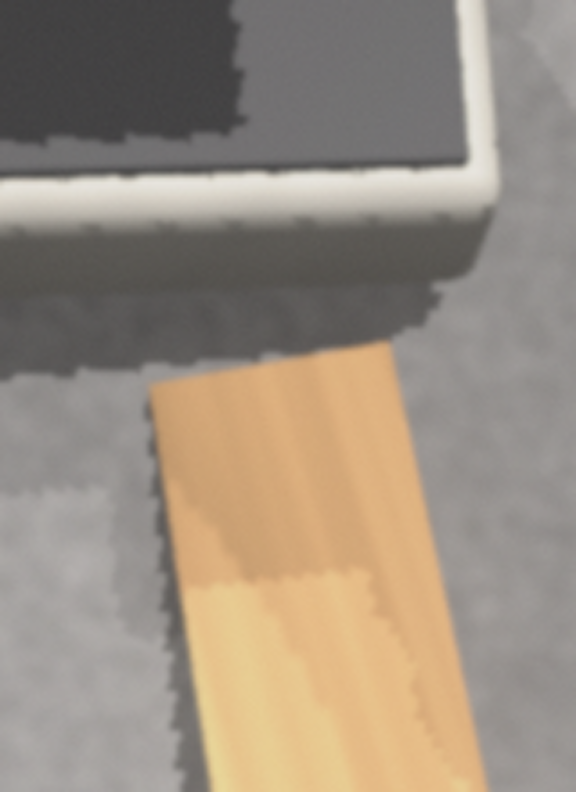

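View pics/t3.png

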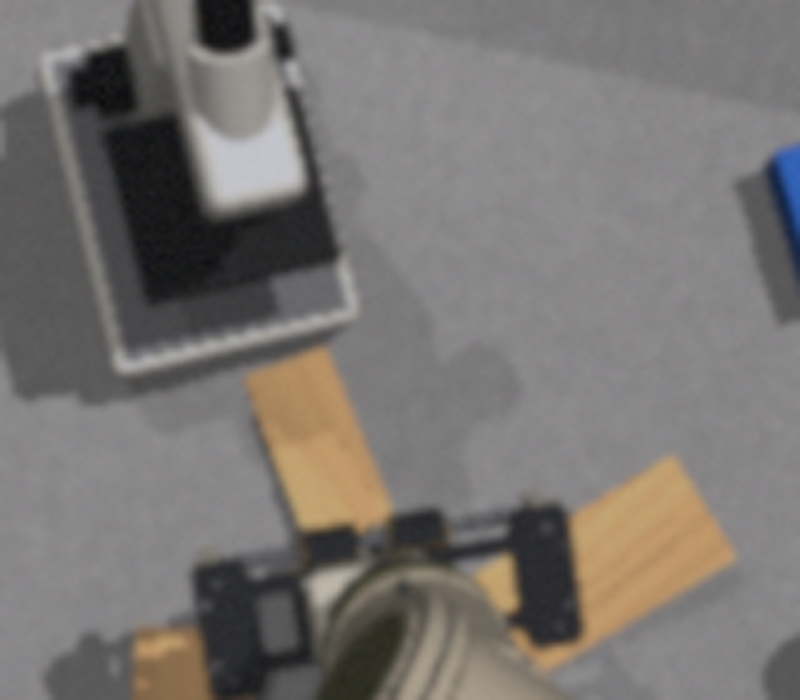

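```bash
python3 - <<'E'
from h import *
c=np.load("w3.npz");crop(c["image"],210,160,350,270,5.6,"pics/w3d.png")
f=lambda p,z:ray(c,p,z)
tl=f((180+152/3.6,384/3.6),.002);tr=f((180+390/3.6,343/3.6),.002);print(tl,tr)
E
```

```text
[ 0.58425997 -0.04612302  0.002     ] [ 0.60107902 -0.09261908  0.002     ]
```

View pics/w3d.png

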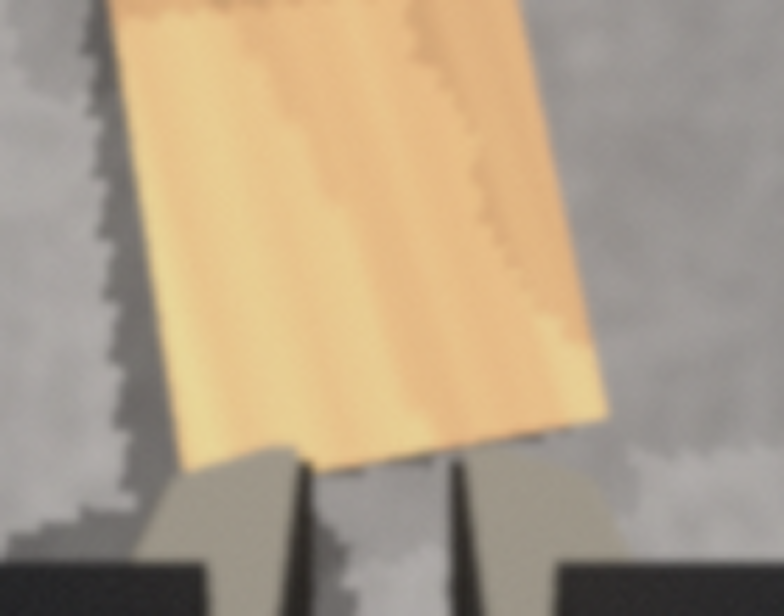

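```bash
cat > meas.py <<'E'
from h import *
FOOT=np.array([.6319,-.0781])
def meas(n,tl,tr,br=None,bl=None):
    c=np.load(n)
    P=[ray(c,p,z) for p,z in((tl,.002),(tr,.002))]
    tip=(P[0]+P[1])/2
    e=(P[1]-P[0])[:2];print("width",np.linalg.norm(e))
    yaw=np.arctan2(e[1],e[0])+np.pi/2
    if br is not None:
        b=ray(c,br,.018);e2=(P[1]-b)[:2];print("br",b.round(4),"side len",np.linalg.norm(e2),"yaw side",np.arctan2(e2[1],e2[0]))
        yaw=np.arctan2(e2[1],e2[0])
    d=np.array([np.cos(yaw),np.sin(yaw)]);w=FOOT-tip[:2]
    print("tip",tip.round(4),"yaw",yaw.round(3),"foot ahead of tip",w@d,"lat left+",w@[-d[1],d[0]])
E
python3 - <<'E'
from meas import *
meas("w3.npz",(180+152/3.6,384/3.6),(180+390/3.6,343/3.6),(210+607/5.6,160+415/5.6))
meas("w1.npz",(160+431/5,60+335/5),(160+632/5,60+310/5),(160+690/5,60+725/5))
E
```

```text
width 0.04944455823752767
br [ 0.5032 -0.1284  0.018 ] side len 0.1042046968536002 yaw side 0.3504515390817685
tip [ 0.5927 -0.0694  0.002 ] yaw 0.35 foot ahead of tip 0.033849145681107744 lat left+ -0.021667074013995577
width 0.04983018463284487
br [ 0.5017 -0.1294  0.018 ] side len 0.10550960566355277 yaw side 0.34915004671471356
tip [ 0.592 -0.07   0.002] yaw 0.349 foot ahead of tip 0.03467651668166562 lat left+ -0.021244102371553174
```

```bash
python3 - <<'E'
from h import *
c=np.load("w3.npz")
for q in ((285,447),(185,475)):
  for z in (.004,.009,.018,.025,.04): print(q,z,ray(c,(210+q[0]/5.6,160+q[1]/5.6),z).round(4))
from plant import robot
s=robot.read_state();T=np.eye(4);T[:3,:3]=R.from_rotvec(s["orientation"]).as_matrix();T[:3,3]=s["tool_pos"]
for x in(-.0075,0,.0075):
  for z in(.014,0):
    P=(T@[x,-.007,z,1])[:3];print(x,z,P.round(4),((proj(c,P)-[210,160])*5.6).round())
E
```

```text
(285, 447) 0.004 [ 0.493  -0.0912  0.004 ]
(285, 447) 0.009 [ 0.4931 -0.0914  0.009 ]
(285, 447) 0.018 [ 0.4932 -0.0919  0.018 ]
(285, 447) 0.025 [ 0.4933 -0.0923  0.025 ]
(285, 447) 0.04 [ 0.4934 -0.0931  0.04  ]
(185, 475) 0.004 [ 0.4875 -0.0795  0.004 ]
(185, 475) 0.009 [ 0.4877 -0.08    0.009 ]
(185, 475) 0.018 [ 0.488 -0.081  0.018]
(185, 475) 0.025 [ 0.4883 -0.0817  0.025 ]
(185, 475) 0.04 [ 0.4888 -0.0833  0.04  ]
-0.0075 0.014 [ 0.4893 -0.0951  0.0044] [310. 482.]
-0.0075 0 [ 0.4846 -0.0959  0.0176] [306. 526.]
0 0.014 [ 0.4962 -0.0939  0.007 ] [310. 425.]
0 0 [ 0.4915 -0.0947  0.0201] [305. 466.]
0.0075 0.014 [ 0.5032 -0.0927  0.0096] [309. 367.]
0.0075 0 [ 0.4984 -0.0935  0.0227] [304. 404.]
```

```bash
python3 - <<'E'
from h import *
c=np.load("w3.npz")
for q in ((320,470),(440,447),(607,415),(188,470)): print(q,ray(c,(210+q[0]/5.6-.4,160+q[1]/5.6-.4),.018).round(4))
c2=np.load("w2.npz");crop(c2["image"],210,130,350,240,5.6,"pics/w2d.png")
E
```

```text
(320, 470) [ 0.4915 -0.0961  0.018 ]
(440, 447) [ 0.4965 -0.1094  0.018 ]
(607, 415) [ 0.5034 -0.1281  0.018 ]
(188, 470) [ 0.4889 -0.0809  0.018 ]
```

View pics/w2d.png

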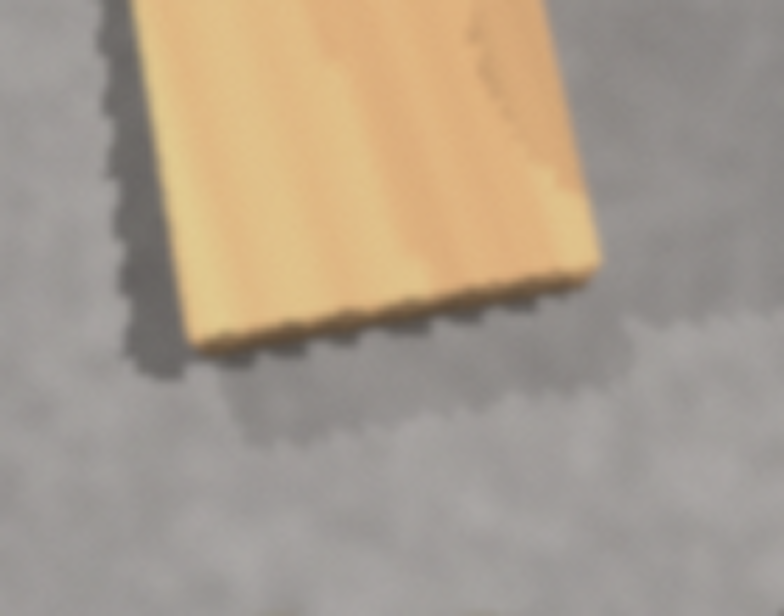

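Emit:
jog_arm:
  steps:
    - [0.85, 0.002, 0, 0.0007, 0, 0, 0]
    - [0.85, 0.004, 0, 0.0015, 0, 0, 0]
    - [0.85, 0.006, 0, 0.0022, 0, 0, 0]
    - [0.85, 0.006, 0, 0.0022, 0, 0, 0]

```text
t: 3.45
tool_pos: [0.4991, -0.1005, 0.0202]
orientation: [-3.055, -0.261, -0.54]
force: [0.1, 0.4, -1.0]
opening: 0.014
```

```bash
python3 look.py 4;python3 - <<'E'
from h import *
c=np.load("w4.npz");crop(c["image"],200,80,340,270,4,"pics/w4c.png")
E
```

```text
{'t': np.float64(3.45), 'tool_pos': array([ 0.4991, -0.1005,  0.0202]), 'orientation': array([-3.0551, -0.2606, -0.5398]), 'force': array([ 0.0963,  0.4018, -0.9715]), 'opening': np.float64(0.014)}
```

View pics/w4c.png

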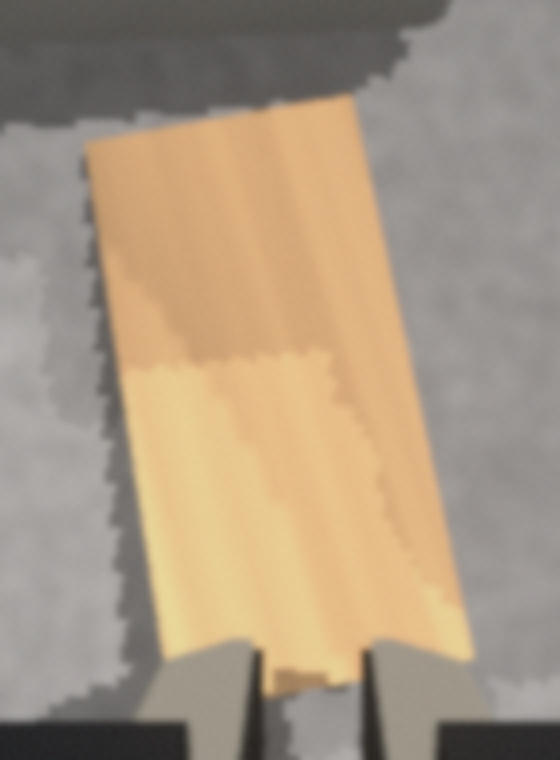

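```bash
python3 - <<'E'
from meas import *
meas("w4.npz",(200+88/4-.4,80+144/4-.4),(200+352/4-.4,80+95/4-.4),(200+474/4-.4,80+660/4-.4))
s=np.load("scene0.npz")
from plant import robot
c=robot.read_camera("scene");crop(c["image"],180,120,320,240,5.5,"pics/s4.png")
E
```

```text
width 0.049392092255130436
br [ 0.503  -0.1283  0.018 ] side len 0.10500419994254674 yaw side 0.3521784836978719
tip [ 0.5928 -0.069   0.002 ] yaw 0.352 foot ahead of tip 0.03350499345281685 lat left+ -0.022052824016888482
```

View pics/s4.png

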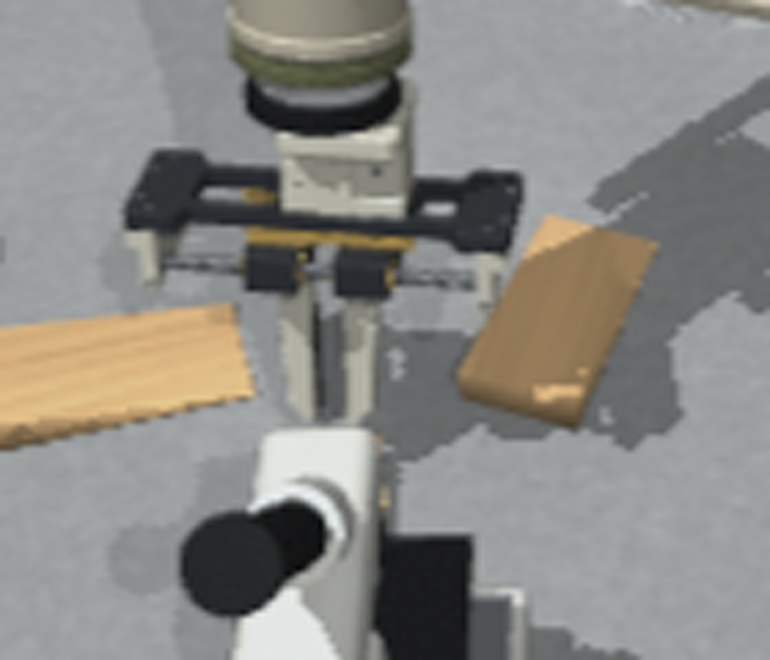

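View pics/t4.png

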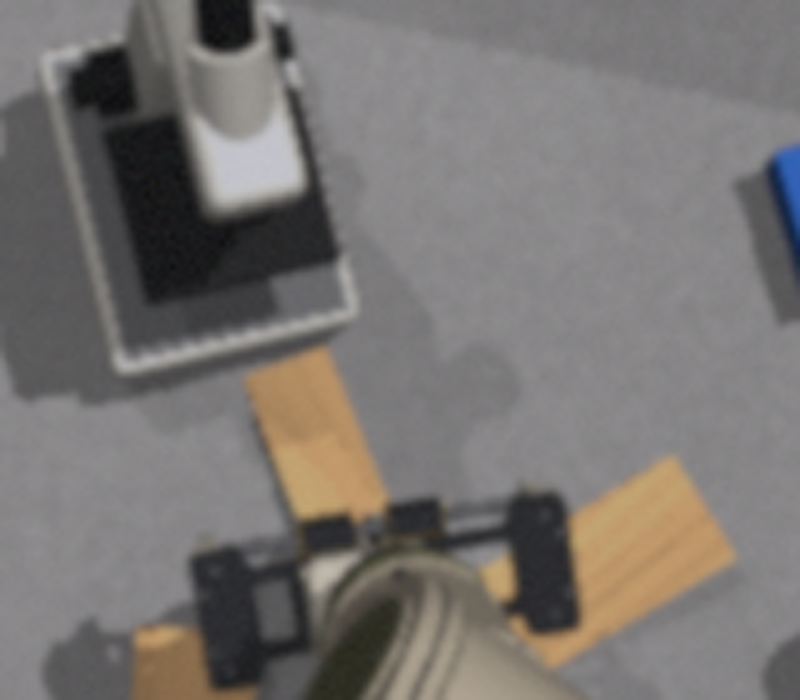

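```bash
python3 - <<'E'
from h import *
from plant import robot
s=robot.read_state();c=np.load("scene0.npz")
T=np.eye(4);T[:3,:3]=R.from_rotvec(s["orientation"]).as_matrix();T[:3,3]=s["tool_pos"]
print(s["force"],s["tool_pos"])
for z in(.014,0,-.014,-.03):
  for y in(-.012,.012):
    P=(T@[0,y,z,1])[:3];print(y,z,P.round(4),((proj(c,P)-[180,120])*5.5).round())
E
```

```text
[ 0.95173369  0.99472663 -0.03626408] [ 0.49892314 -0.10051835  0.02011636]
-0.012 0.014 [ 0.5016 -0.0879  0.0069] [355. 468.]
0.012 0.014 [ 0.5057 -0.1116  0.007 ] [310. 464.]
-0.012 0 [ 0.4969 -0.0887  0.0201] [355. 445.]
0.012 0 [ 0.501  -0.1123  0.0201] [310. 442.]
-0.012 -0.014 [ 0.4922 -0.0895  0.0333] [354. 423.]
0.012 -0.014 [ 0.4962 -0.1131  0.0333] [309. 419.]
-0.012 -0.03 [ 0.4868 -0.0904  0.0483] [354. 397.]
0.012 -0.03 [ 0.4908 -0.114   0.0483] [308. 393.]
```

```bash
python3 - <<'E'
from h import *
from plant import robot
c=robot.read_camera("scene");crop(c["image"],222,165,262,205,15,"pics/s4b.png")
E
```

```text
(no output)
```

View pics/s4b.png

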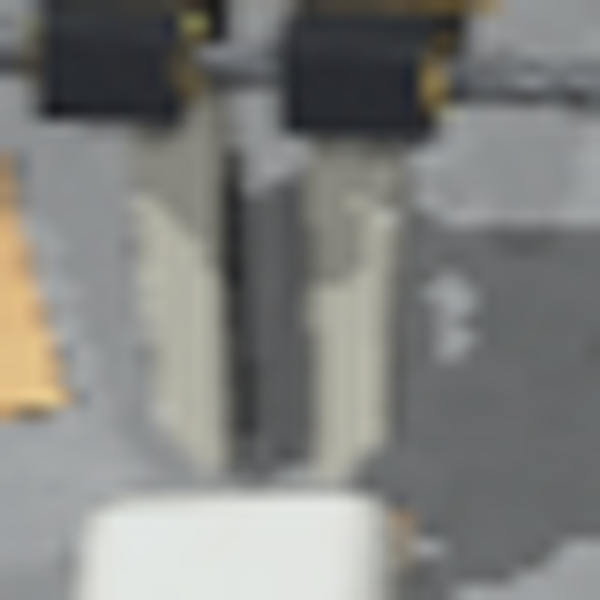

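The wedge has not moved. In the scene crop the fingertips end near (244,197), about 15 mm behind the TCP along the tool z axis, so they are about 30 mm above the bench and passed over the wedge without touching it. I'll back off, then lower further while watching the force.

Emit:
jog_arm:
  steps:
    - [0.7, -0.02, 0, -0.0075, 0, 0, 0]
    - [0.7, -0.0414, 0, -0.015, 0, 0, 0]
    - [0.7, -0.0414, 0, -0.015, 0, 0, 0]
    - [0.7, -0.045, 0, -0.0055, 0, 0, 0]
    - [0.7, -0.048, 0, 0.0035, 0, 0, 0]

```text
t: 4.28
tool_pos: [0.4562, -0.1079, -0.0002]
orientation: [-3.055, -0.261, -0.54]
force: [-0.3, -0.4, 0.0]
opening: 0.0278
```

```bash
python3 look.py 5;python3 - <<'E'
from h import *
from plant import robot
c=robot.read_camera("scene");crop(c["image"],215,150,275,200,12,"pics/s5.png")
E
```

```text
{'t': np.float64(4.275), 'tool_pos': array([ 4.562e-01, -1.079e-01, -2.000e-04]), 'orientation': array([-3.055 , -0.2607, -0.5399]), 'force': array([-0.2735, -0.4293,  0.0082]), 'opening': np.float64(0.0278)}
```

View pics/s5.png

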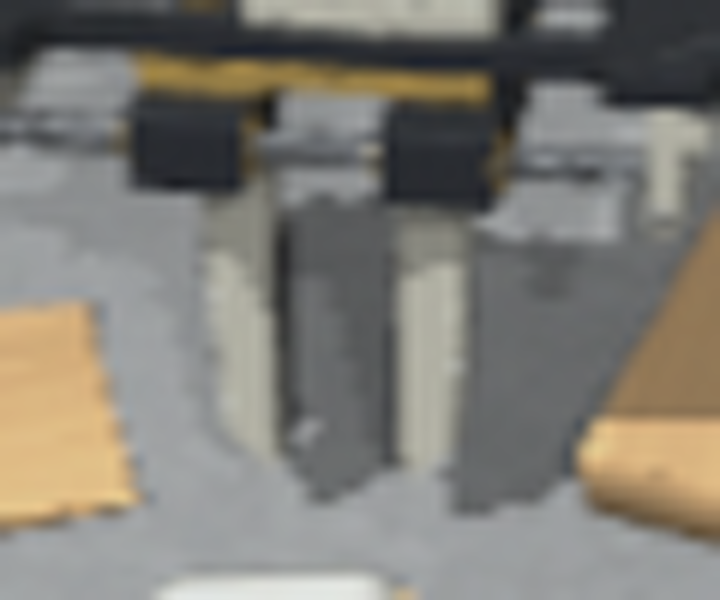

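View pics/w5.png

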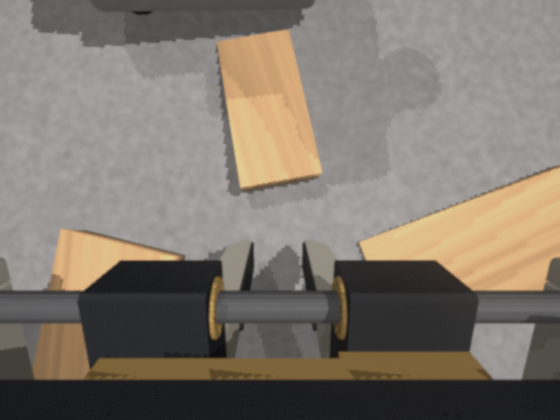

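Fingertips (scene crop about (275,460) and (430,465)) are still clear of the bench with the TCP at z = 0 and no force, so the offset is confirmed. I'll lower 10 mm more.

Emit:
jog_arm:
  steps:
    - [0.7, -0.0007, 0, 0.002, 0, 0, 0]
    - [0.7, -0.0015, 0, 0.004, 0, 0, 0]
    - [0.7, -0.0022, 0, 0.006, 0, 0, 0]
    - [0.7, -0.0029, 0, 0.008, 0, 0, 0]
    - [0.7, -0.0033, 0, 0.009, 0, 0, 0]

```text
t: 5.05
tool_pos: [0.4549, -0.1072, -0.0106]
orientation: [-3.054, -0.26, -0.536]
force: [-0.2, 0.4, 0.1]
opening: 0.0281
```

```bash
python3 - <<'E'
from h import *
from plant import robot
c=robot.read_camera("scene");crop(c["image"],215,150,275,200,12,"pics/s6.png")
print(robot.read_state()["force"])
E
```

```text
[ 0.04331021  0.08559338 -0.58568175]
```

View pics/s6.png

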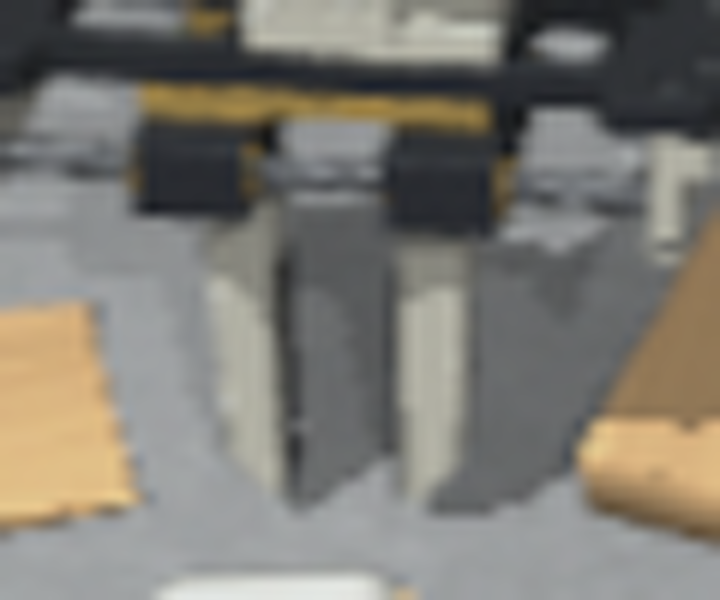

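```bash
python3 - <<'E'
from h import *
from plant import robot
s=robot.read_state();_,p=goal(.17,0)
b=s["tool_pos"].copy();b[2]=-.0105
for a in (.01,.02,.03,.04,.05): print("rel",plan(s,b+a*p,.17,.35))
c=np.load("scene0.npz");print(ray(c,(215+413/12,150+505/12),.006))
E
```

```text
rel [ 0.0095  0.      0.0032 -0.0007  0.0025  0.    ]
rel [ 0.0189  0.      0.0066 -0.0007  0.0025  0.    ]
rel [ 0.0283  0.      0.01   -0.0007  0.0025  0.    ]
rel [ 0.0377  0.      0.0134 -0.0007  0.0025  0.    ]
rel [ 0.0471  0.      0.0168 -0.0007  0.0025  0.    ]
[ 0.45200424 -0.08929091  0.006     ]
```

Emit:
jog_arm:
  steps:
    - [0.7, 0.0095, 0, 0.0032, 0, 0, 0]
    - [0.7, 0.0189, 0, 0.0066, 0, 0, 0]
    - [0.7, 0.0265, 0, 0.0093, 0, 0, 0]
    - [0.7, 0.032, 0, 0.0114, 0, 0, 0]
    - [0.7, 0.0377, 0, 0.0134, 0, 0, 0]

```text
t: 5.72
tool_pos: [0.4945, -0.1002, -0.0107]
orientation: [-3.054, -0.261, -0.535]
force: [-1.3, -0.2, 0.3]
opening: 0.0279
```

```bash
python3 look.py 6;python3 - <<'E'
from h import *
c=np.load("w6.npz");crop(c["image"],200,80,340,270,4,"pics/w6c.png")
E
```

```text
{'t': np.float64(5.725), 'tool_pos': array([ 0.4945, -0.1002, -0.0107]), 'orientation': array([-3.0538, -0.2608, -0.535 ]), 'force': array([-1.2627, -0.1706,  0.2919]), 'opening': np.float64(0.0279)}
```

View pics/w6c.png

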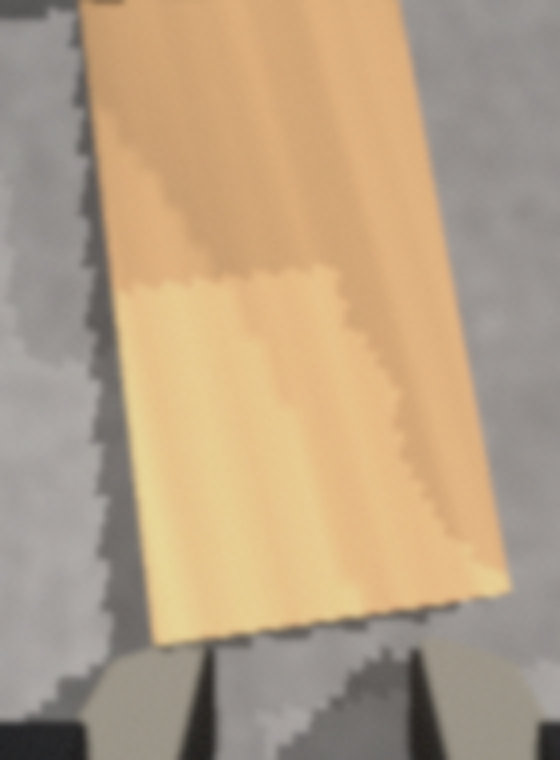

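Left finger now touches the back face (crop (200,640)), and the force reads about 1.3 N. Continuing.

Emit:
jog_arm:
  steps:
    - [0.7, 0.003, 0, 0.001, 0, 0, 0]
    - [0.7, 0.006, 0, 0.002, 0, 0, 0]
    - [0.7, 0.009, 0, 0.0032, 0, 0, 0]
    - [0.7, 0.012, 0, 0.0044, 0, 0, 0]

```text
t: 6.32
tool_pos: [0.5076, -0.0981, -0.0105]
orientation: [-3.054, -0.261, -0.536]
force: [-0.4, 0.1, 0.6]
opening: 0.0278
```

```bash
python3 look.py 7;python3 - <<'E'
from h import *
c=np.load("w7.npz");crop(c["image"],200,80,340,270,4,"pics/w7c.png")
E
```

```text
{'t': np.float64(6.325), 'tool_pos': array([ 0.5076, -0.0981, -0.0105]), 'orientation': array([-3.054 , -0.2608, -0.536 ]), 'force': array([-0.3507,  0.0855,  0.5978]), 'opening': np.float64(0.0278)}
```

View pics/w7c.png

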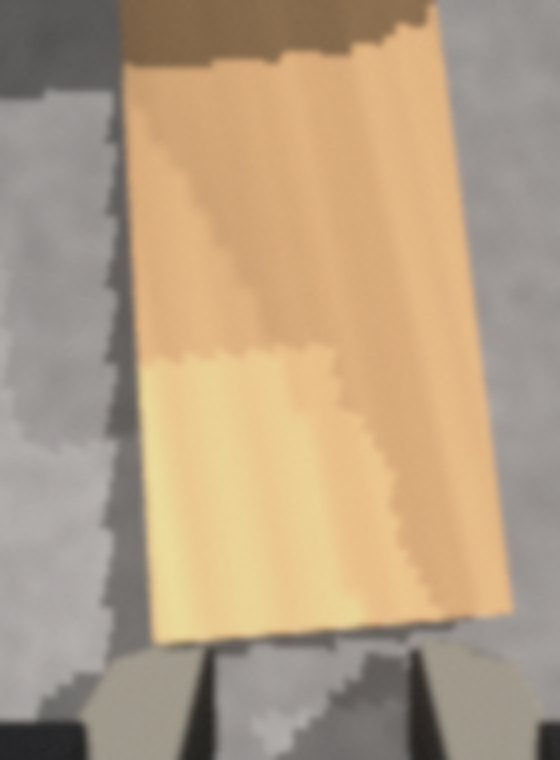

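View pics/w7.png

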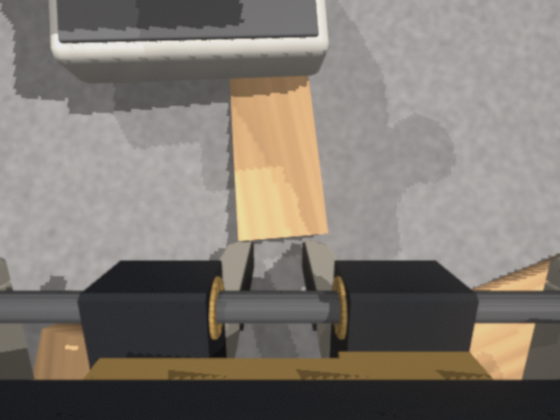

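```bash
cat >> meas.py <<'E'
def measb(n,bl,br):
    c=np.load(n);L=ray(c,bl,.018);Rr=ray(c,br,.018);e=(Rr-L)[:2]
    yaw=np.arctan2(e[1],e[0])+np.pi/2;bk=(L+Rr)[:2]/2
    d=np.array([np.cos(yaw),np.sin(yaw)]);w=FOOT-bk
    print("width",np.linalg.norm(e).round(4),"yaw",yaw.round(3),"bk",bk.round(4),"tip",(bk+.105*d).round(4),"foot from tip",(w@d-.105).round(4),"lat left+",(w@[-d[1],d[0]]).round(4))
E
python3 - <<'E'
from meas import *
k=lambda x,y:(200+x/4-.4,80+y/4-.4)
measb("w7.npz",k(155,643),k(512,612))
measb("w6.npz",k(155,645),k(511,593))
c=np.load("t7.npz");crop(c["image"],280,170,340,230,10,"pics/t7c.png")
E
```

```text
width 0.0497 yaw 0.256 bk [ 0.5125 -0.1019] tip [ 0.6141 -0.0753] foot from tip 0.0166 lat left+ -0.0072
width 0.0499 yaw 0.315 bk [ 0.5006 -0.1037] tip [ 0.6005 -0.0712] foot from tip 0.0278 lat left+ -0.0163
```

View pics/t7c.png

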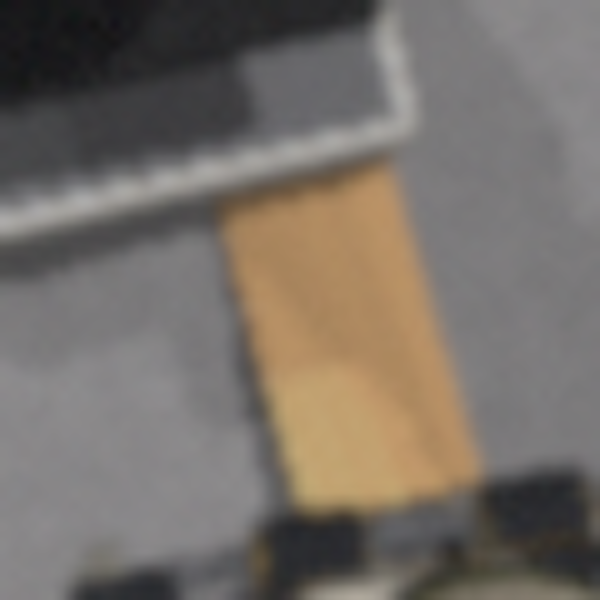

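Emit:
jog_arm:
  steps:
    - [0.7, 0.003, 0, 0.001, 0.01, 0, -0.028]
    - [0.7, 0.006, 0, 0.002, 0.01, 0, -0.028]
    - [0.7, 0.009, 0, 0.0032, 0.01, 0, -0.028]
    - [0.7, 0.011, 0, 0.004, 0.01, 0, -0.028]
    - [0.7, 0.013, -0.0005, 0.0047, 0.01, 0, -0.028]

```text
t: 7.05
tool_pos: [0.5204, -0.0952, -0.0108]
orientation: [-3.045, -0.305, -0.532]
force: [-7.0, -1.1, 3.9]
opening: 0.0278
```

```bash
python3 look.py 8;python3 - <<'E'
from h import *
c=np.load("w8.npz");crop(c["image"],200,80,340,270,4,"pics/w8c.png")
E
```

```text
{'t': np.float64(7.05), 'tool_pos': array([ 0.5204, -0.0952, -0.0108]), 'orientation': array([-3.0451, -0.3053, -0.5319]), 'force': array([-6.9814, -1.0561,  3.9372]), 'opening': np.float64(0.0278)}
```

View pics/w8c.png

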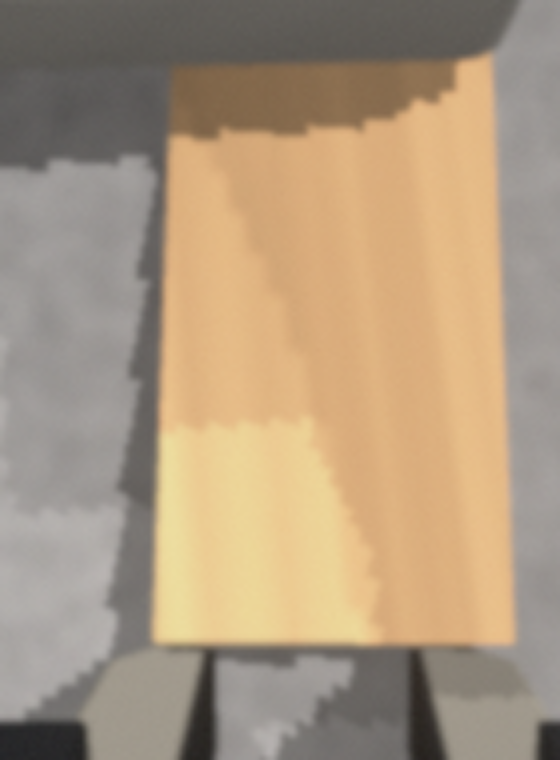

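```bash
python3 - <<'E'
from meas import *
k=lambda x,y:(200+x/4-.4,80+y/4-.4)
measb("w8.npz",k(154,645),k(515,645))
from plant import robot
s=robot.read_state();print(s["force"],s["tool_pos"])
_,p=goal(.2,0);b=s["tool_pos"].copy()
for a in (.005,.01,.02): print(plan(s,b+a*p,.2,.35))
E
```

```text
width 0.0499 yaw 0.2 bk [ 0.5231 -0.0994] tip [ 0.626  -0.0786] foot from tip 0.0058 lat left+ -0.0006
[-4.16495933 -0.18590294  2.34241297] [ 0.52074329 -0.09516742 -0.01075106]
[ 0.0047 -0.      0.0017 -0.0007  0.0035 -0.0003]
[ 0.0094 -0.      0.0034 -0.0007  0.0035 -0.0003]
[ 0.0188 -0.      0.0068 -0.0007  0.0035 -0.0003]
```

Emit:
jog_arm:
  steps:
    - [0.7, 0.003, 0, 0.001, 0, 0, 0]
    - [0.7, 0.006, 0, 0.002, 0, 0.002, 0]
    - [0.7, 0.009, 0, 0.0032, 0, 0.003, 0]
    - [0.7, 0.012, 0, 0.0043, 0, 0.003, 0]
    - [0.7, 0.015, 0, 0.0054, 0, 0.003, 0]

```text
t: 7.78
tool_pos: [0.5359, -0.0921, -0.011]
orientation: [-3.044, -0.304, -0.535]
force: [-7.4, -2.0, 5.2]
opening: 0.0279
```

```bash
python3 look.py 9;python3 - <<'E'
from h import *
c=np.load("w9.npz");crop(c["image"],200,80,340,270,4,"pics/w9c.png")
E
```

```text
{'t': np.float64(7.775), 'tool_pos': array([ 0.5359, -0.0921, -0.011 ]), 'orientation': array([-3.0444, -0.3045, -0.5354]), 'force': array([-7.3596, -2.0373,  5.2207]), 'opening': np.float64(0.0279)}
```

View pics/w9c.png

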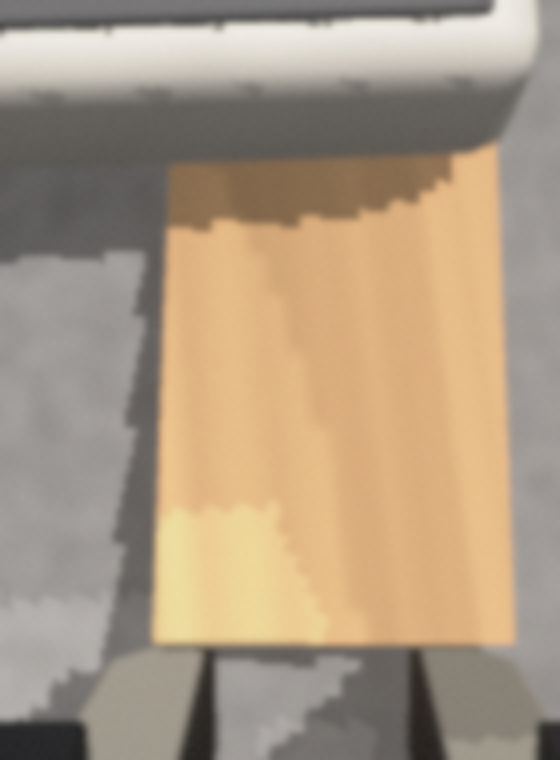

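View pics/t9.png

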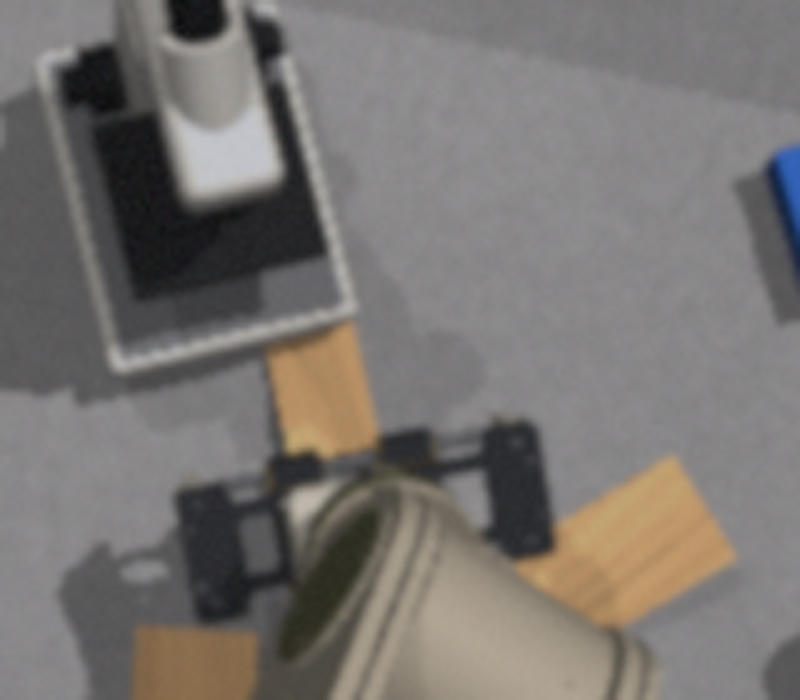

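Emit:
jog_arm:
  steps:
    - [0.7, 0.003, 0, 0.001, 0, 0, 0]
    - [0.7, 0.006, 0, 0.002, 0, 0, 0]
    - [0.7, 0.009, 0, 0.0032, 0, 0, 0]
    - [0.7, 0.012, 0, 0.0043, 0, 0, 0]
    - [0.7, 0.014, 0, 0.0051, 0, 0, 0]

```text
t: 8.5
tool_pos: [0.5505, -0.0891, -0.011]
orientation: [-3.045, -0.304, -0.535]
force: [-7.4, -1.1, 5.7]
opening: 0.0275
```

```bash
python3 look.py 10;python3 - <<'E'
from h import *
c=np.load("w10.npz");crop(c["image"],200,80,340,270,4,"pics/w10c.png")
from plant import robot
c=robot.read_camera("scene");np.savez("s10.npz",**c);crop(c["image"],170,170,330,310,5,"pics/s10.png")
c=np.load("scene0.npz");crop(c["image"],170,170,330,310,5,"pics/s0c.png")
E
```

```text
{'t': np.float64(8.5), 'tool_pos': array([ 0.5505, -0.0891, -0.011 ]), 'orientation': array([-3.0445, -0.304 , -0.5351]), 'force': array([-7.4193, -1.1319,  5.6589]), 'opening': np.float64(0.0275)}
```

View pics/w10c.png

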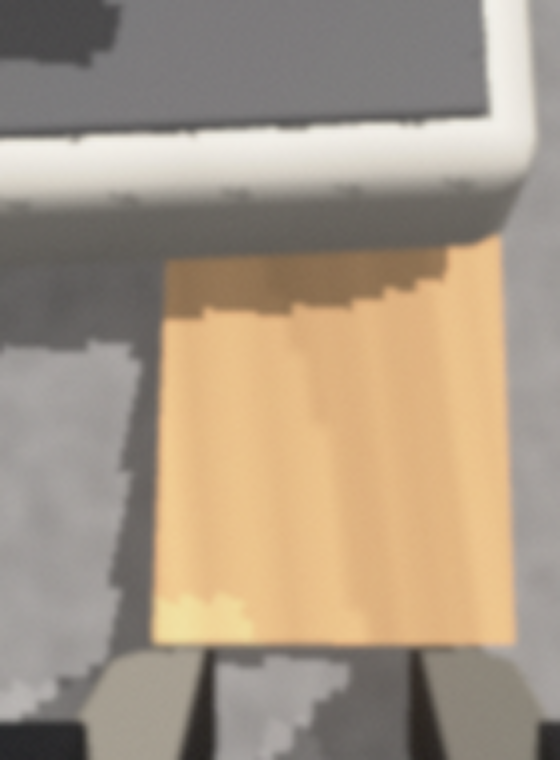

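View pics/t10.png

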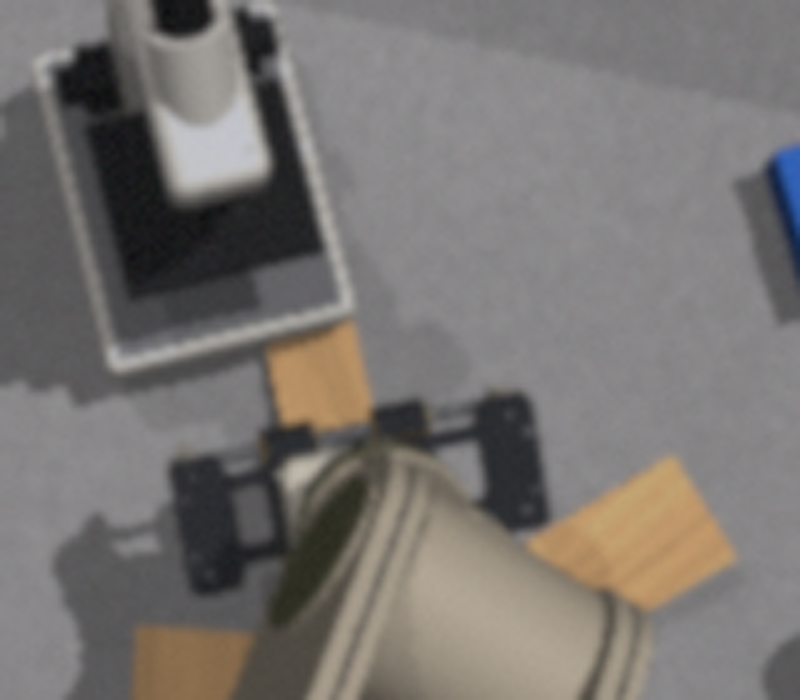

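View pics/s10.png

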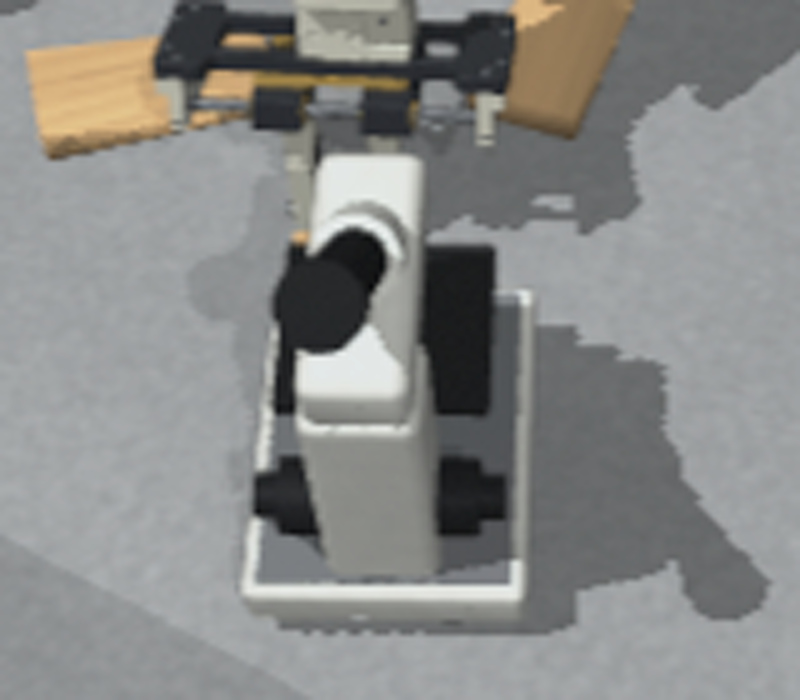

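View pics/s0c.png

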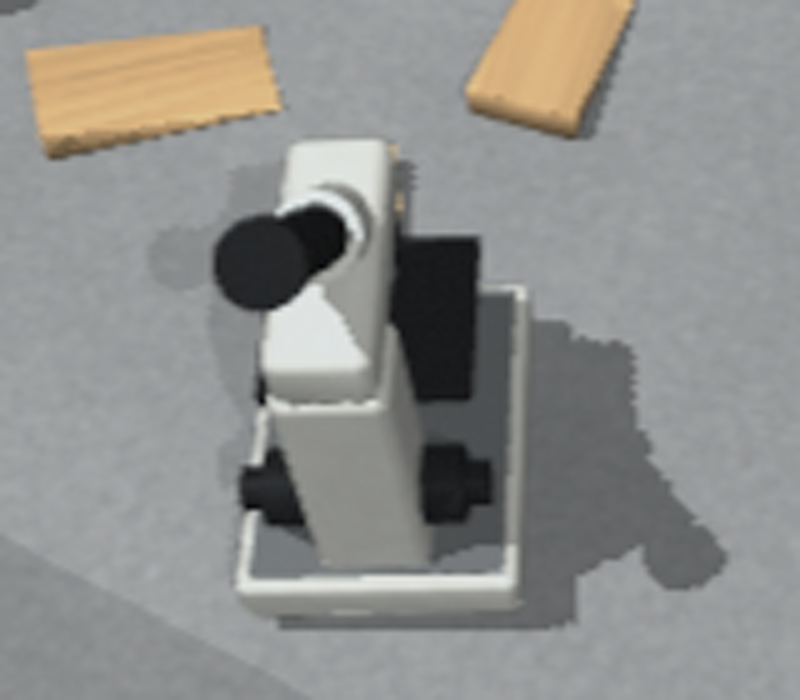

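```bash
python3 - <<'E'
from h import *
a=np.load("t1.npz")["image"];b=np.load("t10.npz")["image"]
i=np.hstack([cv2.resize(x[70:160,255:325,::-1],None,fx=5.6,fy=5.6,interpolation=cv2.INTER_CUBIC) for x in(a,b)]);cv2.imwrite("pics/eye.png",i);print(i.shape)
E
```

```text
(504, 784, 3)
```

View pics/eye.png

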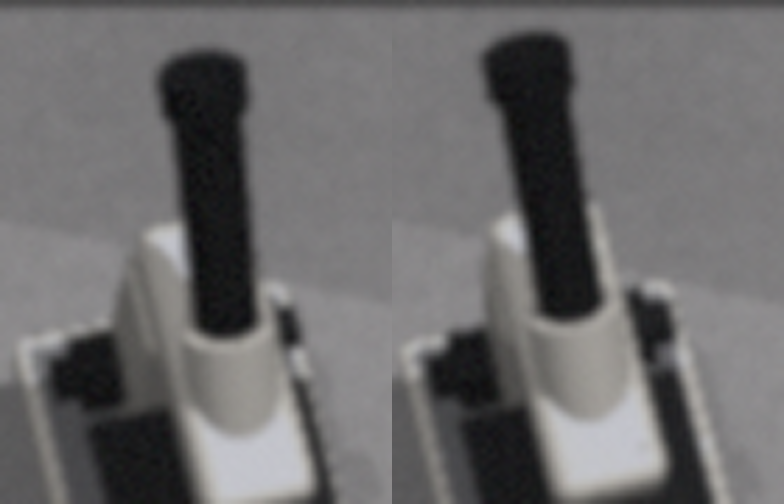

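```bash
cat > tilt.py <<'E'
from h import *
from scipy.optimize import least_squares
ax=np.array([68,-46,0])/82.1
t=np.load("top0.npz");s=np.load("scene0.npz")
def pt(v,P):
    a=np.array([-68,46,0.])
    q=R.from_rotvec(ax*v[3]).apply(np.array(P,float)-a)+a
    return R.from_euler('z',v[2]).apply(q/1e3)+[v[0],v[1],0]
kt=lambda p:np.array((250+p[0]/5-.4,120+p[1]/5-.4))
ks=lambda p:np.array((170+p[0]/5-.4,170+p[1]/5-.4))
ke=lambda p:np.array((255+p[0]/5.6-.4,70+p[1]/5.6-.4))
C=[(-92,70,47),(-92,-70,47),(92,70,47),(92,-70,47),(92,70,47),(-92,70,47)]
cams=[t,t,t,s,s,s]
def obs(T,S,et,es): return [kt(p) for p in T]+[ks(p) for p in S]+[ke(et),ks(es)]
O0=obs([(118,373),(356,313),(43,55)],[(238,577),(518,578),(526,288)],(204,62),(260,262))
def pred(v,E): return [proj(c,pt(v,P)) for c,P in zip(cams,C)]+[proj(t,pt(v,E)),proj(s,pt(v,E))]
f0=lambda u:np.concatenate([a-b for a,b in zip(pred(np.r_[u[:3],.0905],u[3:]),O0)])
o=least_squares(f0,[.687,-.017,.24,80,0,320.]);E=o.x[3:];v0=np.r_[o.x[:3],.0905];r0=o.fun
F0=pt(v0,(-68,-46,7))
def solve(O):
    f=lambda v:np.concatenate([a-b for a,b in zip(pred(v,E),O)])-r0
    q=least_squares(f,v0)
    J=np.linalg.inv(q.jac.T@q.jac)
    d=pt(q.x,(-68,-46,7))-F0
    print("v",q.x.round(4),"tilt",q.x[3].round(4),"+-per px",np.sqrt(J[3,3]).round(4),"foot move",d.round(4),"res",q.fun.round(1))
    return q.x
if __name__=="__main__":
    print(o.x.round(3),r0.round(1),F0)
    solve(obs([(111,371),(353,303),(38,60)],[(245,590),(524,590),(531,293)],(134,45),(320,305)))
E
python3 tilt.py
python3 - <<'E'
from meas import *
k=lambda x,y:(200+x/4-.4,80+y/4-.4)
measb("w10.npz",k(154,645),k(515,645))
E
```

```text
[ 6.82000e-01 -1.70000e-02  2.44000e-01  1.11849e+02  1.55700e+00
  3.38202e+02] [-0.7  1.9  1.2  2.1 -1.9  0.6 -1.7  3.  -0.8  1.8  0.2 -1.4 -1.4  0.5
 -1.2 -0. ] [ 6.26742662e-01 -7.81795718e-02  8.46864797e-05]
v [ 0.6828 -0.0167  0.2561  0.0109] tilt 0.0109 +-per px 0.0069 foot move [ 0.0019 -0.0003  0.0061] res [ 0.5 -0.2 -0.   0.2 -0.6 -0.6  0.  -1.2  0.7  0.1 -0.3 -0.2  0.2 -0.7
  0.  -0. ]
width 0.0499 yaw 0.199 bk [ 0.5532 -0.0934] tip [ 0.6561 -0.0727] foot from tip -0.0248 lat left+ -0.0006
```

Base and head are nearly upright now: fitted tilt is about 0.011 rad and the geometry says about 0.016 rad. I'll push 6 mm more.

Emit:
jog_arm:
  steps:
    - [0.7, 0.002, 0, 0.0007, 0, 0, 0]
    - [0.7, 0.004, 0, 0.0014, 0, 0, 0]
    - [0.7, 0.0055, 0, 0.002, 0, 0, 0]
    - [0.7, 0.006, 0, 0.0021, 0, 0, 0]

```text
t: 9.15
tool_pos: [0.5555, -0.0881, -0.0113]
orientation: [-3.045, -0.304, -0.531]
force: [-17.0, -4.4, 12.5]
opening: 0.0279
```

```bash
python3 look.py 11;python3 - <<'E'
from h import *
c=np.load("w11.npz");crop(c["image"],200,80,340,270,4,"pics/w11c.png")
from plant import robot
c=robot.read_camera("scene");np.savez("s11.npz",**c);crop(c["image"],170,170,330,310,5,"pics/s11.png")
a=np.load("t10.npz")["image"];b=np.load("t11.npz")["image"]
i=np.hstack([cv2.resize(x[70:160,255:325,::-1],None,fx=5.6,fy=5.6,interpolation=cv2.INTER_CUBIC) for x in(a,b)]);cv2.imwrite("pics/eye11.png",i)
print(robot.read_state()["force"])
E
```

```text
{'t': np.float64(9.15), 'tool_pos': array([ 0.5555, -0.0881, -0.0113]), 'orientation': array([-3.045 , -0.3042, -0.5313]), 'force': array([-17.001 ,  -4.3597,  12.4653]), 'opening': np.float64(0.0279)}
[-16.79600741  -3.08975877  11.48129188]
```

View pics/s11.png

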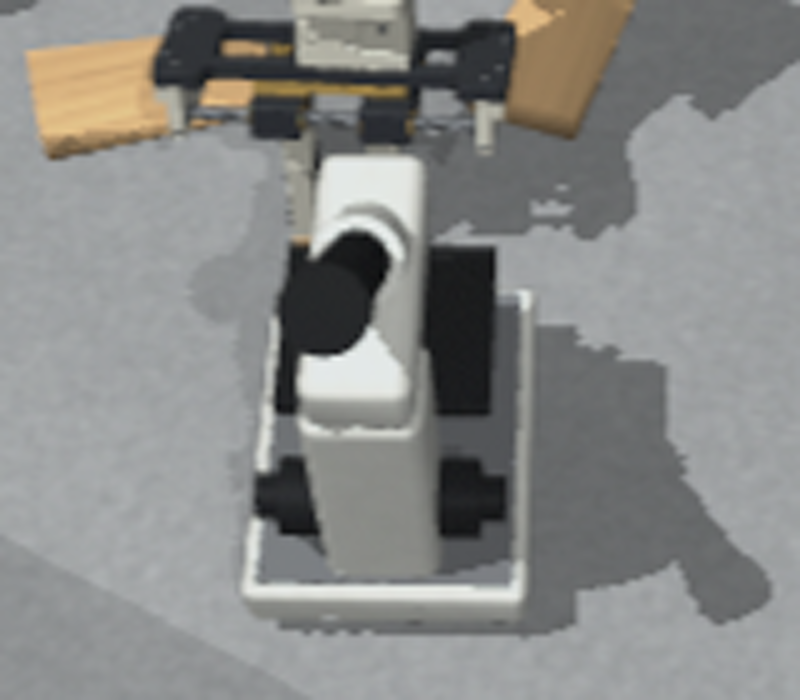

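View pics/t11.png

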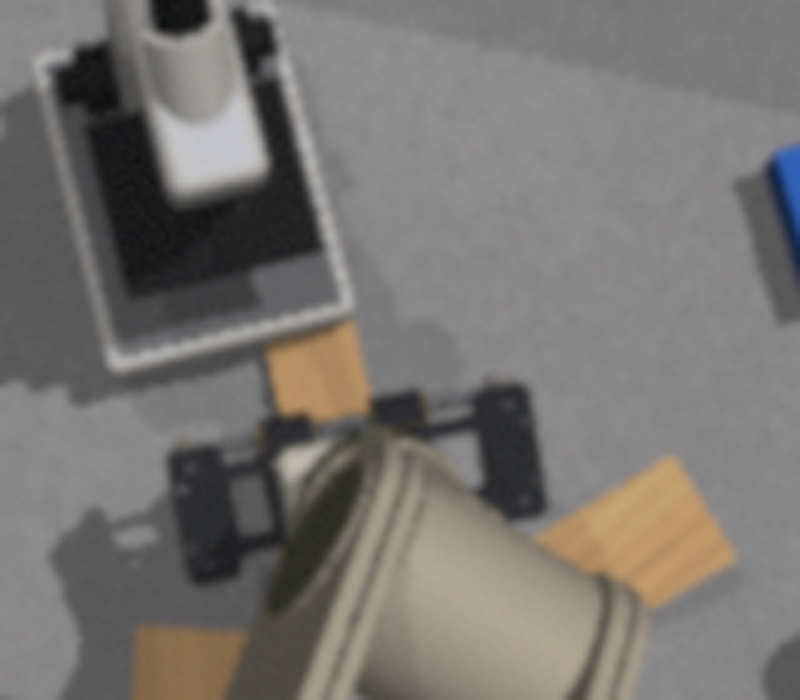

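View pics/eye11.png

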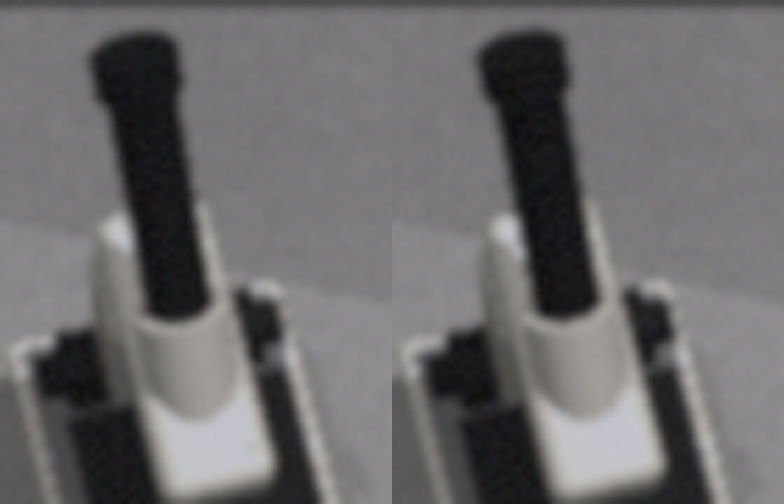

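View pics/w11c.png

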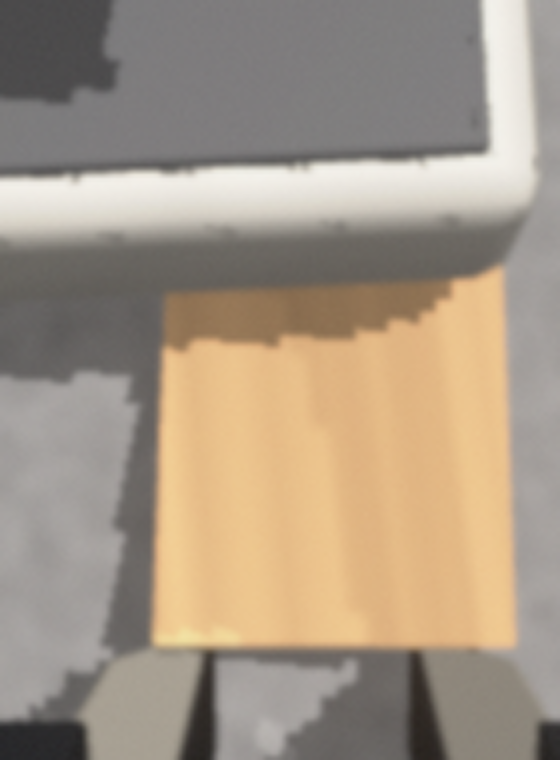

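Push force has jumped from 7 N to 17 N, which means all four feet now bear, so the microscope is at level. I'll stop pushing and back away.

Emit:
jog_arm:
  steps:
    - [0.7, -0.005, 0, -0.0018, 0, 0, 0]
    - [0.7, -0.02, 0, -0.0073, 0, 0, 0]
    - [0.7, -0.04, 0, -0.0146, 0, 0, 0]
    - [0.7, -0.05, 0, -0.0182, 0, 0, 0]
    - [0.7, -0.04, 0, -0.0462, 0, 0, 0]

```text
t: 9.93
tool_pos: [0.5005, -0.0977, 0.0162]
orientation: [-3.044, -0.302, -0.524]
force: [-0.7, -0.1, 0.4]
opening: 0.0277
```

Emit:
jog_arm:
  steps:
    - [0.7, 0, 0, -0.03, 0, 0, 0]
    - [0.7, 0, 0, -0.07, 0, 0, 0]
    - [0.7, 0, 0, -0.1, 0, 0, 0]
    - [0.7, 0, 0, -0.1, 0, 0, 0]
    - [0.7, 0, 0, -0.1, 0, 0, 0]

```text
t: 10.55
tool_pos: [0.4677, -0.1047, 0.1097]
orientation: [-3.044, -0.301, -0.524]
force: [-0.7, -0.0, -0.5]
opening: 0.028
```

```bash
python3 look.py 12;python3 - <<'E'
from h import *
from plant import robot
c=robot.read_camera("scene");np.savez("s12.npz",**c);crop(c["image"],170,170,330,310,5,"pics/s12.png")
b=np.load("t12.npz")["image"]
a=np.load("t11.npz")["image"]
i=np.hstack([cv2.resize(x[70:160,255:325,::-1],None,fx=5.6,fy=5.6,interpolation=cv2.INTER_CUBIC) for x in(a,b)]);cv2.imwrite("pics/eye12.png",i)
E
```

```text
{'t': np.float64(10.55), 'tool_pos': array([ 0.4677, -0.1047,  0.1097]), 'orientation': array([-3.0437, -0.3013, -0.5242]), 'force': array([-0.6587, -0.0347, -0.4649]), 'opening': np.float64(0.028)}
```

View pics/w12.png

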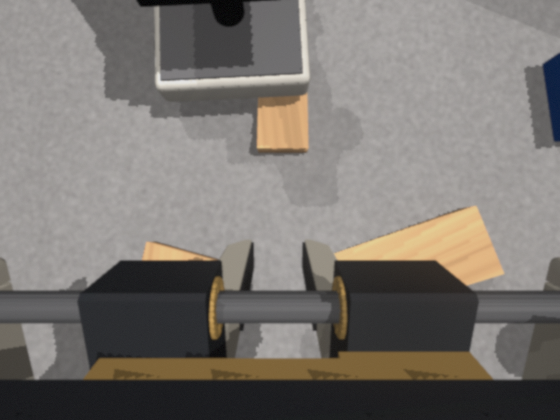

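View pics/t12.png

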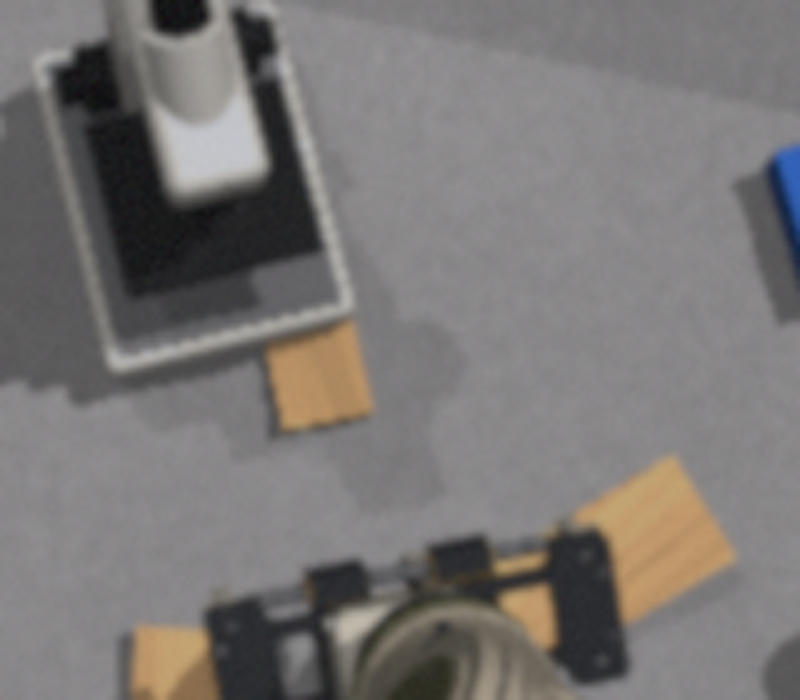

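View pics/s12.png

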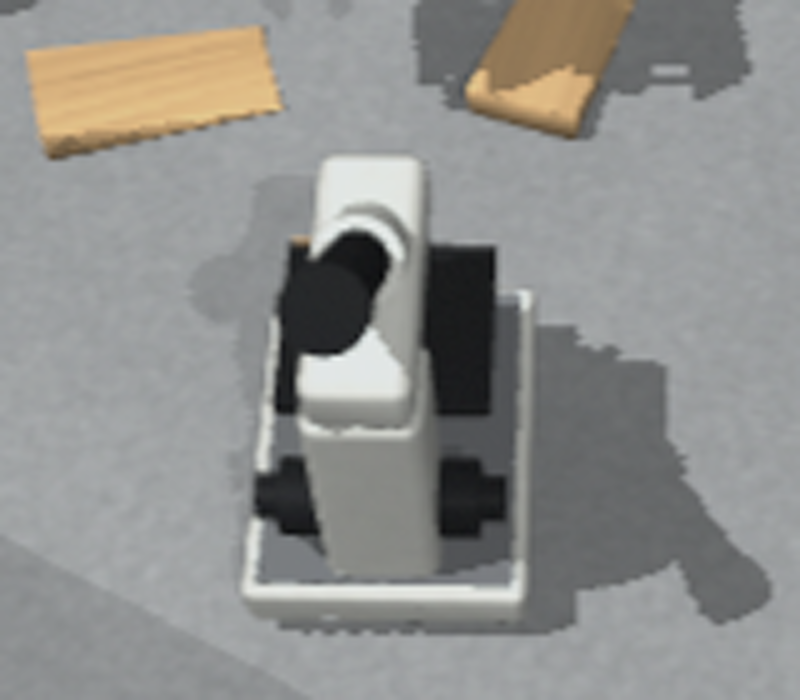

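View pics/eye12.png

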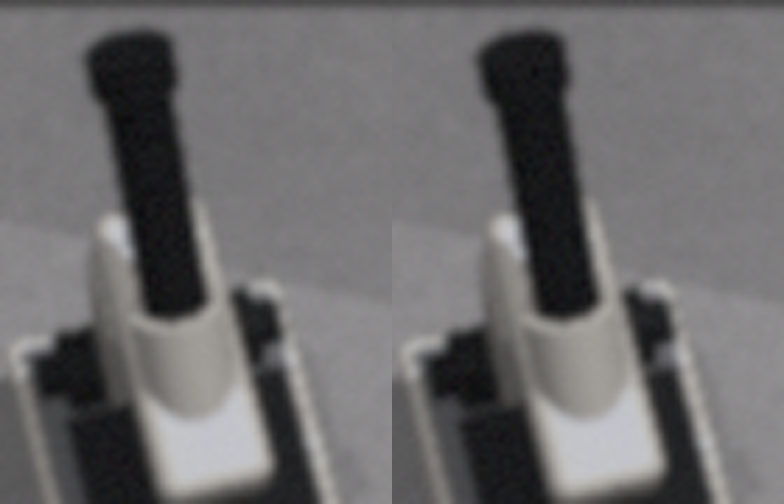

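```bash
python3 - <<'E'
from tilt import *
solve(obs([(111,371),(352,303),(37,60)],[(246,591),(525,590),(532,293)],(130,43),(325,308)))
from meas import *
c=np.load("w12.npz");crop(c["image"],240,80,330,170,6,"pics/w12c.png")
E
```

```text
v [ 0.6828 -0.0165  0.2571  0.0061] tilt 0.0061 +-per px 0.0069 foot move [ 0.002  -0.0001  0.0065] res [ 0.4 -0.3  0.1  0.1 -0.6 -0.5  0.  -1.3  0.7  0.3 -0.4 -0.2  0.  -0.5
 -0.1 -0.1]
```

View pics/w12c.png

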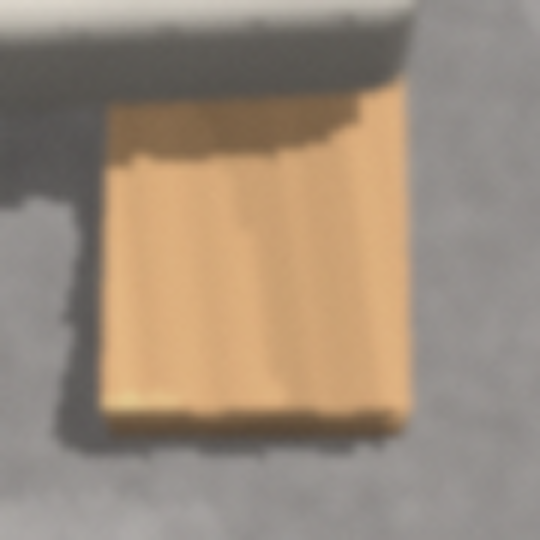

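```bash
python3 - <<'E'
from meas import *
import meas
k=lambda x,y:(240+x/6-.4,80+y/6-.4)
for F in([.6339,-.0782],[.6287,-.078]):
    meas.FOOT=np.array(F);measb("w12.npz",k(102,412),k(408,412))
from plant import robot
s=robot.read_state();print(s["t"],s["force"])
E
```

```text
width 0.0495 yaw 0.196 bk [ 0.5568 -0.0924] tip [ 0.6598 -0.0719] foot from tip -0.0266 lat left+ -0.0011
width 0.0495 yaw 0.196 bk [ 0.5568 -0.0924] tip [ 0.6598 -0.0719] foot from tip -0.0317 lat left+ 0.0001
10.7 [ 0.51836465 -0.01865735  0.23642655]
```

```bash
python3 - <<'E'
from h import *
def track(a,b,p,w):
    g=[cv2.GaussianBlur(cv2.cvtColor(x,cv2.COLOR_RGB2GRAY),(0,0),1) for x in(a,b)]
    q,st,e=cv2.calcOpticalFlowPyrLK(*g,np.float32([[p]]),None,winSize=(w,w),maxLevel=3)
    return q[0,0]
T={n:np.load(f"t{n}.npz")["image"] for n in (1,7,8,9,10,11,12)}
S={0:np.load("scene0.npz")["image"],**{n:np.load(f"s{n}.npz")["image"] for n in(10,11,12)}}
for w in(15,21):
  p=np.array((255+204/5.6,70+75/5.6));o=[]
  for a,b in zip((1,7,8,9,10,11),(7,8,9,10,11,12)):
    n=track(T[a],T[b],p,w);o.append((b,(n-p).round(2)));p=n
  print("top",o)
  p=np.array((170+260/5,170+262/5));o=[]
  for a,b in zip((0,10,11),(10,11,12)):
    n=track(S[a],S[b],p,w);o.append((b,(n-p).round(2)));p=n
  print("scene",o)
E
```

```text
top [(7, array([0.  , 0.01])), (8, array([-3.5, -1.1], dtype=float32)), (9, array([-4.34, -1.17], dtype=float32)), (10, array([-3.99, -1.04], dtype=float32)), (11, array([-0.84, -0.33], dtype=float32)), (12, array([0., 0.], dtype=float32))]
scene [(10, array([10.99,  8.84])), (11, array([0.63, 0.87], dtype=float32)), (12, array([-0.05,  0.  ], dtype=float32))]
top [(7, array([-0.01,  0.01])), (8, array([-3.53, -1.08], dtype=float32)), (9, array([-4.3 , -1.06], dtype=float32)), (10, array([-3.96, -0.86], dtype=float32)), (11, array([-0.82, -0.26], dtype=float32)), (12, array([0.  , 0.01], dtype=float32))]
scene [(10, array([11.86,  7.44])), (11, array([0.65, 0.66], dtype=float32)), (12, array([-0.03,  0.01], dtype=float32))]
```

```bash
python3 - <<'E'
from plant import robot
print(robot.read_state()["force"]);print(robot.close_job())
E
```

```text
[ 0.51836465 -0.01865735  0.23642655]
the job is handed in; nothing more can be done
None
```

I pushed the smallest wedge (105 x 50 mm) thin end first under the bare foot. I squared its heading on the way so the foot sits on its centre line. I stopped when the push force jumped from about 7 N to 17 N, then backed the arm away and handed the job in at about 10.7 s.

**Fingertips:** My first push missed the wedge. The images put the fingertips about 15 mm behind the TCP, not 14 mm ahead as stated, so they passed above it without touching. I lowered the arm and pushed again.

**Last checks on level:**
- The eyepiece stopped moving before the last push ended. Its total travel matches a lift of 7 mm (0.09 rad).
- A coarser fit to the images gives 0.006 ± 0.007 rad of remaining lean, so it doesn't quite agree with zero.
- The tip is between 26.6 and 31.7 mm past the foot, depending on which estimate of the foot's position is used. The ideal is 31.2 mm.

**After release:** Nothing moved when the arm backed away. The foot had shifted about 2 mm, the wedge looked flat on the bench, and the arm touched nothing. I saw no contact with the bystanders, but I did not measure their positions again.

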